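# Re-clamp a block heel tread up and clear the bench tools

### The arm

A 7-joint arm with a two-finger parallel gripper is mounted at the origin on the work surface. World frame = base frame: x ahead of the robot, y to its left, z up, the work surface at z = 0. Lengths are in m, angles in rad, forces in N, time in s.
With the tool pointing down it reaches from about 0.4 to 0.85 m from the base axis. Payload 6.9 kg.
Tool frame: the origin (TCP) lies midway between the tips of the shut fingers; the grasp point (between the pads) lies 19 mm behind it; z points along the fingers, y is the line along which they close (so a half turn about z gives the same grasp; the last joint's range is limited). The gripper opens to 85 mm and grips with 20 to 120 N. Pads are 22 mm wide; open, the fingers measure 114 mm over their backs; the gripper's body (76 mm by 85 mm) begins 54 mm behind the grasp point. The pads swing forward as they close: fully open they stand 13 mm farther back than shut.
Start: joints at [1.296, 0.507, -0.238, 1.5, 0.126, 1.149, -0.155], TCP at [0.232, -0.58, 0.231] pointing down, gripper open.
Joint ranges: [-3.08, 3.08], [-0.24, 2.05], [-1.43, 1.35], [0, 2.5], [-1.52, 4.66], [0.17, 1.96], [-2.89, 2.89]. Speed limits (rad/s): [2.39, 2.39, 3.14, 3.14, 3.14, 3.14, 3.14].

### API

Orientations are given as a unit quaternion [x, y, z, w].
In Python, from plant import env gives the robot as it stands.
- The arm moves only by the shell command python3 -m handwheel 'ROWS' [OPENING] [FORCE]. ROWS is JSON, a list of rows, each an object of numbers: "tx", "ty", "tz": the shift along the tool's x, y, z as a fraction of full scale; "wx", "wy", "wz": the turn, a rotation vector about the tool's x, y, z as a fraction of full scale. In form: [{"tx": .., "ty": .., "tz": .., "wx": .., "wy": .., "wz": ..}, ...]. A call has 1 to 8 rows; each row shifts and turns the commanded pose from where the row before left it, along the tool's axes as they then stand; what a row does not reach is not made up. Full scale, the value 1, is 0.04 m for a shift and 0.12 rad for a turn. A row lasts 1/12 s, in which the tool goes at most 41.7 mm and 7.16 degrees, less where a joint would pass 70% of its speed; a pose out of reach is approached as far as the arm can. A call with a number of a shift or a turn outside -1 to 1 is refused whole. A call with a gripper value outside its range is refused whole. OPENING is the opening, from 0 (shut) to 1 (fully open), set as the call begins (- or left out, the last holds). The fingers move at their own pace and stop on an object; FORCE is the grip in N (left out, the last holds). Time passes only in rows, so rows that do not move let the fingers close. It gives the time, the measured TCP pose, the force, the opening and the grip force at its end, in the units of the state.
- env.sense(): the state, without advancing time (a new reading comes with each control period).
- env.camera(name): name is "scene" or "side" or "wrist"; returns the picture (384x512x3 uint8, red, green, blue); there is no depth.
- env.camera_info(name): a dict with "fx", "fy", "cx", "cy" (pixels), "R" (3x3) and "t" (3): a world point X has camera coordinates R X + t. Camera axes: x right, y down, z forward; pixel columns grow to the right and rows downward; lengths in m; the calibration is good to about 2 mm. The wrist camera is an equidistant fisheye: a pixel r from the principal point sees the ray r / f radians off the axis. A picture is of the moment at which its call begins: read the wrist's pose just before it. camera_info takes no time and is no camera call; for the wrist camera it gives the pose at the moment of the call.
- env.sign_off(): hands the job in; it is judged then, once.
Trained networks look in the newest picture that a camera, given by its name, has taken for a name from the list of things; names that differ only in an ending like _2 or _b are one class to them, and where a whole thing is asked for, a point or a joint stands for the part that bears it (a point fixed in the world has none). Each returns a list of dicts, best first, with "p" (0 to 1); they miss things now and then, are a little off and sometimes report something else, mostly with a low value. They report only what shows in the picture. A call takes as long as a camera call. They do not tell look-alikes from the thing itself.
- env.search_frame(query, camera): "box" ([left, top, right, bottom] in pixels, round what is visible of it).
- env.landmark_of(query, camera): "xy" ([column, row] in pixels: a listed point, or the origin of a listed thing).
The state is a dict: "clock": time; "joint_pos": joint angles; "qd": joint speeds; "tau": joint torques, N m; "eef_pos": TCP position; "orientation": TCP orientation; "ft_force": force on the tool from outside, world axes, zero at the start; "moment": the same for the moment, N m; "finger_gap": finger opening in m; "finger_force": force on a finger pad.
Only numpy, scipy, OpenCV 4.12 (cv2) and the standard library are available. Lean on these libraries where they do the work, as an engineer would, in place of code of your own. Each camera call takes 0.05 s, during which the arm holds its last target. There are 200 camera calls.

### The job

Slide the fixture's jaw well open, turn the block heel over so that its black rubber tread, now underneath, faces straight up and set it back down flat on the fixture's bed, midway along the jaws, then slide the jaw snugly back so that it is clamped by the same two sides as before. Stand every hand tool that is lying on the bench upright in the four-cell holder, handle down and working end up (before or after the heel, as you like), and leave the tin and the thread cone where they are.

Things in the scene. Friction and masses are not known exactly. Their poses are not given: they have to be found in the camera images.
- vise_seat (a point): Green slide-jaw fixture, fixed to the bench. Point on its bed plate (top 15 mm above the bench), mid-place where the heel is clamped. z up, y = the way the loose jaw slides open, x along the jaws. Jaws 100 mm long, 22-25 mm thick, 22 mm high above the bed; fixed jaw's face at y = -23 mm; bed spans y -60 to +190, x -55 to +55 mm.
- jaw (a joint): Gap between the two jaws in m, 0 to 0.09; the loose jaw slides along the fixture's y with some friction and stays where it is left. Its face is at y = -23 mm + gap.
- jaw_knob (a point): Grip point of the red knob with which the loose jaw is slid: an upright round post 24 mm in diameter on the jaw's carriage, 67 mm in y beyond the loose jaw's face. The post runs from 30 to 75 mm above the bench; this point is on its axis, 58 mm above the bench.
- heel: Laminated wooden block heel, 70 x 46 x 80 mm (its own x, y, z), origin at its centre. The end at its -z is the black rubber tread (10 mm thick, with grey bars). At the start it is clamped between the jaws by its 46 mm width (y across the jaws) with the tread down on the bed, its x along the jaws; turned over, its z points down.
- rack: Open-topped pale wooden tool holder, fixed to the bench, 112 x 112 x 88 mm, origin at the centre of its underside. One wall across each way divides it into four square cells 48 mm wide, centred at x = +-27, y = +-27 mm in its frame; walls and floor 5 mm thick.
- tin: Bystander: closed tin, 72 mm diameter, 95 mm high, origin at its underside.
- cone: Bystander: white thread cone, 60 mm diameter at the foot, 100 mm high, origin at its underside.
- brush: Glue brush with blue handle; bristle head 26 mm wide, 12 mm thick. 180 mm long in all; may be absent. Origin on its long axis, mid-length; its x runs from the handle's end to the working end. The handle is a square bar 18 x 18 mm from x = -90 to +40 mm, the working end from +40 to +90 mm. Starts lying on the bench, origin 9 mm above it.
- brush_butt (a point): Handle end (butt) of the brush, on its axis, 90 mm from its origin.
- rasp: Rasp with red handle; flat dark steel blade 16 mm wide, 6 mm thick. 180 mm long in all; may be absent. Origin on its long axis, mid-length; its x runs from the handle's end to the working end. The handle is a square bar 18 x 18 mm from x = -90 to +40 mm, the working end from +40 to +90 mm. Starts lying on the bench, origin 9 mm above it.
- rasp_butt (a point): Handle end (butt) of the rasp, on its axis, 90 mm from its origin.
- awl: Awl with yellow handle; round steel spike 7 mm thick. 180 mm long in all; may be absent. Origin on its long axis, mid-length; its x runs from the handle's end to the working end. The handle is a square bar 18 x 18 mm from x = -90 to +40 mm, the working end from +40 to +90 mm. Starts lying on the bench, origin 9 mm above it.
- awl_butt (a point): Handle end (butt) of the awl, on its axis, 90 mm from its origin.
Not all that is in view belongs to the job. Leave any purple or yellow look-alike of the heel alone.

How it is judged:
By the outcome, as a careful person would: the job done as asked, in the order asked, and still so for the second after the job is handed in, with the robot touching nothing.
Of brush, rasp, awl only 2 to 3 are there at a start; the rules pass over those that are not, and their reading is None.
At some moment in a run one of brush, rasp, awl may be knocked a few centimetres aside while the robot is not near it.
It also fails if it takes over 208 s, if anything falls off the work surface, if the arm or the gripper's body presses on something with over 40 N, if the wrist force passes 120 N, or if a joint passes its speed limit or range.

## Working session

There is one attempt and no reset: what is moved stays moved. The work goes in short steps, Python scripts to look and compute and a shell command to move; the robot and the scene stay as the last step left them, time stands still between calls to the robot, and variables do not carry over. Pictures are saved under pics/ and viewed, at most 17 in all, crops included, and the job is handed in when it is done.

```bash
ls; mkdir -p pics
cat > h.py <<'E'
import numpy as np, cv2, json
from plant import env
from scipy.spatial.transform import Rotation as Rn
def save(cam,name):
    im=env.camera(cam); cv2.imwrite('pics/'+name,im[:,:,::-1]); return im
def ray(cam,xy,ci=None):
    c=ci or env.camera_info(cam); R=np.array(c['R']);t=np.array(c['t'])
    u=(xy[0]-c['cx'])/c['fx'];v=(xy[1]-c['cy'])/c['fy']
    if cam=='wrist':
        r=np.hypot(u,v); d=np.array([u/r*np.sin(r),v/r*np.sin(r),np.cos(r)]) if r>1e-9 else np.array([0,0,1.])
    else: d=np.array([u,v,1.])
    return -R.T@t, R.T@(d/np.linalg.norm(d))
def onz(cam,xy,z,ci=None):
    o,d=ray(cam,xy,ci); return o+d*(z-o[2])/d[2]
def proj(cam,X,ci=None):
    c=ci or env.camera_info(cam); p=np.array(c['R'])@np.array(X)+np.array(c['t'])
    if cam=='wrist':
        rho=np.hypot(p[0],p[1]); th=np.arctan2(rho,p[2]); p=np.array([p[0]/rho*th,p[1]/rho*th,1])
    return np.array([c['fx']*p[0]/p[2]+c['cx'],c['fy']*p[1]/p[2]+c['cy']])
def tri(a,b):
    (o1,d1),(o2,d2)=a,b
    A=np.stack([d1,-d2],1); s=np.linalg.lstsq(A,o2-o1,rcond=None)[0]
    p,q=o1+d1*s[0],o2+d2*s[1]; return (p+q)/2,np.linalg.norm(p-q)
E
python3 - <<'E'
from h import *
s=env.sense(); print(s)
a=save('scene','s0.png');b=save('side','d0.png')
cv2.imwrite('pics/both.png',cv2.resize(np.vstack([a,b])[:,:,::-1],None,fx=.78,fy=.78))
for c in('scene','side'):
    i=env.camera_info(c); print(c,-np.array(i['R']).T@np.array(i['t']),i['fx'])
    for q in ['vise_seat','jaw_knob','heel','rack','tin','cone','brush','brush_butt','rasp','rasp_butt','awl','awl_butt']:
        print(c,q,[(np.round(d['xy']).tolist(),round(d['p'],2),onz(c,d['xy'],{'vise_seat':.015,'jaw_knob':.058,'heel':.055,'rack':0,'tin':0,'cone':0}.get(q,.009)).round(3)[:2].tolist()) for d in env.landmark_of(q,c)][:3])
E
```

```text
pics
{'clock': 0.0, 'joint_pos': array([ 1.29552336,  0.50835537, -0.23752513,  1.50113923,  0.12570659,
        1.14888059, -0.15480744]), 'qd': array([ 2.33164741e-04, -4.63775503e-05, -5.33741118e-04, -5.53268457e-05,
        2.90106020e-04,  4.05912623e-04, -2.55779995e-04]), 'tau': array([ 2.19276393e-03, -6.20592284e+01, -2.18526945e+00, -2.49659854e+01,
        1.29108480e-02,  1.21381134e-02, -7.99585814e-05]), 'eef_pos': array([ 0.23201477, -0.57980161,  0.23041658]), 'orientation': array([ 9.81929489e-01,  1.89245014e-01, -1.86880741e-04, -8.76391300e-04]), 'ft_force': array([-0.2471868 ,  0.39896679, -0.68800695]), 'moment': array([-0.01084257, -0.00071096,  0.0247066 ]), 'finger_force': 0.0, 'finger_gap': 0.08552360352684626}
scene [ 1.38598323 -0.06715621  0.8358371 ] 347.2051855656039
scene vise_seat [([152.0, 179.0], 0.62, [0.422, -0.415]), ([310.0, 200.0], 0.56, [0.555, 0.139]), ([309.0, 194.0], 0.32, [0.525, 0.14])]
scene jaw_knob [([336.0, 187.0], 0.94, [0.542, 0.223])]
scene heel [([309.0, 192.0], 0.87, [0.56, 0.13]), ([263.0, 184.0], 0.69, [0.511, -0.015]), ([300.
[... 670 characters left out ...]

side jaw_knob [([223.0, 268.0], 0.96, [0.559, 0.221]), ([312.0, 170.0], 0.68, [0.461, -0.195]), ([232.0, 240.0], 0.33, [0.57, 0.137])]
side heel [([231.0, 238.0], 0.84, [0.576, 0.13]), ([279.0, 211.0], 0.82, [0.498, 0.0]), ([309.0, 265.0], 0.62, [0.385, 0.14])]
side rack []
side tin [([150.0, 247.0], 0.97, [0.772, 0.186]), ([280.0, 336.0], 0.71, [0.401, 0.295])]
side cone [([279.0, 338.0], 0.78, [0.4, 0.299])]
side brush [([231.0, 250.0], 0.41, [0.578, 0.126])]
side brush_butt []
side rasp [([310.0, 170.0], 0.73, [0.476, -0.259])]
side rasp_butt [([339.0, 173.0], 0.58, [0.388, -0.278])]
side awl [([317.0, 141.0], 0.58, [0.493, -0.424])]
side awl_butt [([338.0, 145.0], 0.59, [0.422, -0.43])]
```

View pics/both.png

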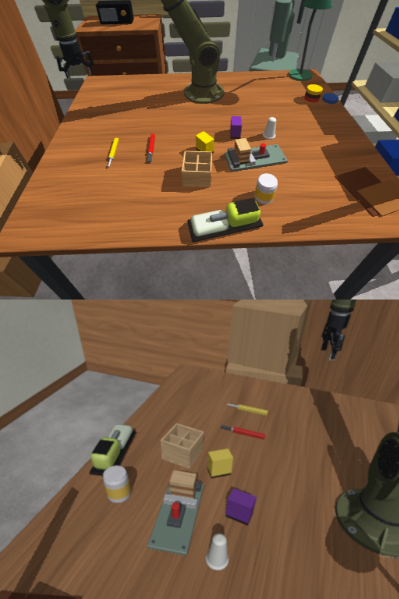

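The clamped wooden block (scene 309,192; side 231,238) is the heel. The yellow block (scene 263,184) and the purple block (300,157) are decoys. The awl is at scene 146,194 and the rasp at 191,189; there is no brush. I'll confirm this in one enlarged crop.

Run:
```python
import cv2,numpy as np
a=cv2.imread('pics/s0.png')[150:250,225:375]; b=cv2.imread('pics/d0.png')[155:330,170:345]
a=cv2.resize(a,(790,527)[0:2] if 0 else (450,300),interpolation=cv2.INTER_CUBIC);b=cv2.resize(b,(300,300),interpolation=cv2.INTER_CUBIC)
a=cv2.imread('pics/s0.png')[170:250,225:375];a=cv2.resize(a,(750,400)[:2],interpolation=cv2.INTER_CUBIC)
cv2.imwrite('pics/c1.png',a)
b=cv2.imread('pics/d0.png')[155:325,185:345];b=cv2.resize(b,(560,595),interpolation=cv2.INTER_CUBIC);cv2.imwrite('pics/c2.png',b)
```

```text
(no output)
```

View pics/c1.png

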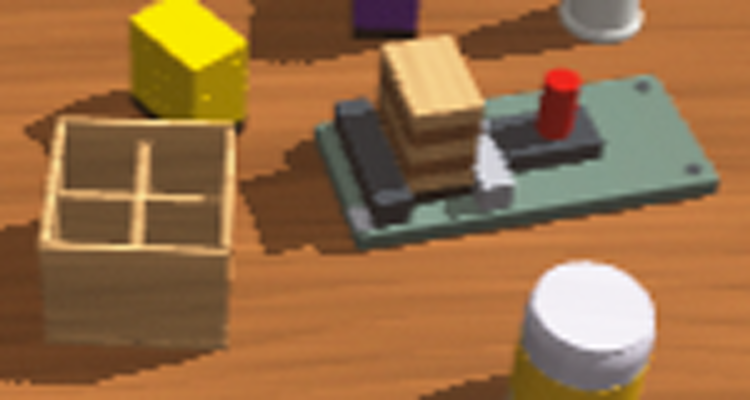

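View pics/c2.png

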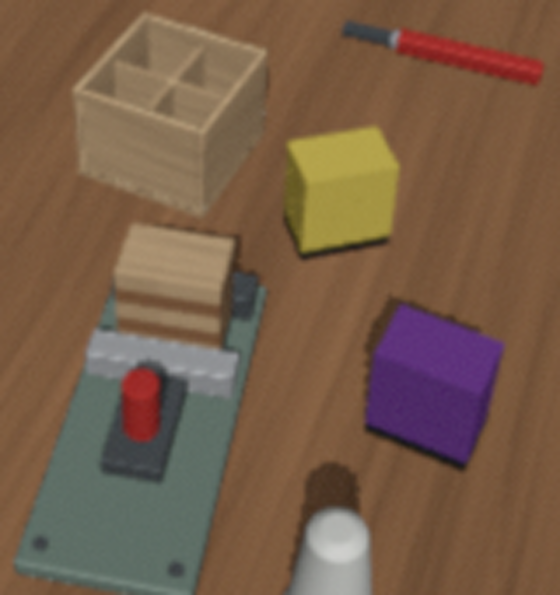

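```bash
cat > fit.py <<'E'
from h import *
from scipy.optimize import least_squares
def fit(pts,x0):
    ci={c:env.camera_info(c) for c in('scene','side')}
    def res(p):
        c,s=np.cos(p[2]),np.sin(p[2]); o=[]
        for cam,uv,(x,y,z) in pts: o+=list(proj(cam,[p[0]+c*x-s*y,p[1]+s*x+c*y,z],ci[cam])-uv)
        return o
    r=least_squares(res,x0,loss='soft_l1'); return r.x,np.abs(np.array(r.fun)).reshape(-1,2).round(1).tolist()
S=lambda u,v,s=5:np.array([225+u/s,170+v/s]); D=lambda u,v,s=3.5:np.array([185+u/s,155+v/s])
f=[('scene',S(317,128),(-.055,-.06,.015)),('scene',S(655,77),(-.055,.19,.015)),('scene',S(718,182),(.055,.19,.015)),('scene',S(362,236),(.055,-.06,.015)),
('side',D(18,568),(.055,.19,.015)),('side',D(193,588),(-.055,.19,.015)),('side',D(267,288),(-.055,-.06,.015))]
if __name__=='__main__':
    for cams in(('scene','side'),('scene',),('side',)): print('fix',*fit([q for q in f if q[0] in cams],[.56,.135,0]))
    a=.056
    r=[('scene',S(57,118),(-a,-a,.088)),('scene',S(236,122),(-a,a,.088)),('scene',S(40,248),(a,-a,.088)),('scene',S(231,248),(a,a,.088)),('scene',S(45,342),(a,-a,0)),('scene',S(228,347),(a,a,0)),
    ('side',D(147,12),(a,-a,.088)),('side',D(267,50),(-a,-a,.088)),('side',D(203,131),(-a,a,.088)),('side',D(75,92),(a,a,.088)),('side',D(80,172),(a,a,0)),('side',D(203,213),(-a,a,0))]
    for cams in(('scene','side'),('scene',),('side',)): print('rack',*fit([q for q in r if q[0] in cams],[.65,-.06,0]))
    for cam,fn in(('scene','s0'),('side','d0')):
        im=cv2.imread(f'pics/{fn}.png'); hsv=cv2.cvtColor(im,cv2.COLOR_BGR2HSV)
        for n,h0,h1,b in(('rasp',0,5,(170,150,215,230)if cam=='scene' else(280,150,345,200)),('awl',20,35,(125,165,165,225)if cam=='scene' else(285,120,350,165))):
            x0,y0,x1,y1=b; m=cv2.inRange(hsv,(h0,150 if n=='awl' else 170,60),(h1,255,255))[y0:y1,x0:x1]
            v,u=np.nonzero(m); P=np.array([onz(cam,(i+x0,j+y0),.012)[:2] for i,j in zip(u,v)])
            c=P.mean(0); w=np.linalg.svd(P-c,full_matrices=False)[2][0]; w*=np.sign(w[0]); t=(P-c)@w
            print(cam,n,len(P),'handle centre',c.round(4),'ang',np.degrees(np.arctan2(w[1],w[0])).round(1),'extent',t.min().round(3),t.max().round(3))
E
python3 fit.py
```

```text
fix [0.56806296 0.13394286 0.17474343] [[1.4, 1.3], [0.7, 1.8], [0.5, 1.2], [0.9, 0.1], [1.8, 0.3], [0.1, 3.4], [0.9, 0.4]]
fix [0.57231725 0.1353473  0.1681262 ] [[0.8, 0.6], [0.2, 0.8], [1.4, 0.0], [0.5, 1.0]]
fix [0.56668676 0.13214594 0.17462274] [[0.8, 0.8], [1.0, 2.9], [0.1, 0.8]]
rack [ 0.64658017 -0.05597465 -0.08191267] [[0.7, 1.0], [1.0, 0.9], [0.7, 0.7], [0.5, 0.4], [0.2, 0.2], [0.5, 0.1], [1.7, 0.3], [0.2, 0.2], [0.2, 1.0], [1.1, 0.3], [0.7, 1.1], [0.0, 2.0]]
rack [ 0.64824636 -0.05421366 -0.08428439] [[0.1, 0.6], [0.3, 0.5], [0.1, 0.3], [0.1, 0.8], [0.4, 0.2], [0.1, 0.4]]
rack [ 0.6461493  -0.05959762 -0.09993142] [[0.6, 0.5], [0.6, 0.2], [0.4, 0.3], [0.5, 1.3], [0.1, 0.0], [0.2, 1.3]]
scene rasp 133 handle centre [ 0.4488 -0.2611] ang 0.6 extent -0.069 0.062
scene awl 181 handle centre [ 0.4732 -0.4286] ang 0.4 extent -0.067 0.069
side rasp 282 handle centre [ 0.4478 -0.2615] ang -0.7 extent -0.062 0.066
side awl 101 handle centre [ 0.4695 -0.4206] ang -1.0 extent -0.062 0.064
```

Both enlarged crops confirm the heel: the laminated block between the jaws (scene crop 430,115). The fixture and rack fits agree between the two cameras. Both tools point along +x with their butts toward the robot.

I'll do the tools first: pick each one tilted 20° inward, swing to 70° outward, and insert it.

```bash
cat > plan.py <<'E'
from h import *
import sys
# plan.py x y z tilt azim : rotation units, then shift units in the final tool frame / and in the current one
def Rt(a,psi):
    a,psi=np.radians([a,psi]); return (Rn.from_euler('z',psi)*Rn.from_matrix(np.diag([1.,-1,-1]))*Rn.from_euler('y',a))
def plan(x,y,z,a,psi):
    s=env.sense(); R=Rn.from_quat(s['orientation']); T=Rt(a,psi); d=np.array([x,y,z])-s['eef_pos']
    print('turn',((R.inv()*T).as_rotvec()/.12).round(2),'then shift',(T.inv().apply(d)/.04).round(2),'| shift in current frame',(R.inv().apply(d)/.04).round(2))
if __name__=='__main__': plan(*map(float,sys.argv[1:6]))
E
python3 plan.py .496 -.261 .15 -20 0
```

```text
turn [ 0.55 -2.87  3.14] then shift [ 6.89 -7.98 -0.35] | shift in current frame [ 9.09 -4.96  2.03]
```

```bash
python3 -m handwheel '[{"wz":0.8},{"wz":0.8},{"wz":0.8},{"wz":0.8},{"wz":0}]'; python3 plan.py .496 -.261 .15 -20 0
```

```text
turn [ 0.55 -2.87  3.14] then shift [ 6.89 -7.98 -0.35] | shift in current frame [ 9.09 -4.96  2.03]invalid input at $[0]: expected keys tx, ty, tz, wx, wy, wz
```

```bash
python3 -m handwheel '[{"tx":0,"ty":0,"tz":0,"wx":0.14,"wy":-0.72,"wz":0.78},{"tx":0,"ty":0,"tz":0,"wx":0.14,"wy":-0.72,"wz":0.78},{"tx":0,"ty":0,"tz":0,"wx":0.14,"wy":-0.72,"wz":0.78},{"tx":0,"ty":0,"tz":0,"wx":0.14,"wy":-0.72,"wz":0.78},{"tx":0.69,"ty":-0.8,"tz":-0.03,"wx":0,"wy":0,"wz":0},{"tx":0.69,"ty":-0.8,"tz":-0.03,"wx":0,"wy":0,"wz":0},{"tx":0.69,"ty":-0.8,"tz":-0.03,"wx":0,"wy":0,"wz":0},{"tx":0.69,"ty":-0.8,"tz":-0.03,"wx":0,"wy":0,"wz":0}]' 1 40
python3 -m handwheel '[{"tx":0.69,"ty":-0.8,"tz":-0.03,"wx":0,"wy":0,"wz":0},{"tx":0.69,"ty":-0.8,"tz":-0.03,"wx":0,"wy":0,"wz":0},{"tx":0.69,"ty":-0.8,"tz":-0.03,"wx":0,"wy":0,"wz":0},{"tx":0.69,"ty":-0.8,"tz":-0.03,"wx":0,"wy":0,"wz":0},{"tx":0.69,"ty":-0.8,"tz":-0.03,"wx":0,"wy":0,"wz":0},{"tx":0,"ty":0,"tz":0,"wx":0,"wy":0,"wz":0}]'; python3 plan.py .496 -.261 .15 -20 0; python3 plan.py .496 -.261 .006 -20 0
python3 - <<'E'
from h import *
save('wrist','w0.png')
for q in('rasp','rasp_butt'): print(q,[(np.round(d['xy']).tolist(),round(d['p'],2),onz('wrist',d['xy'],.009).round(4)) for d in env.landmark_of(q,'wrist')])
E
```

```text
clock: 1.97
eef_pos: [0.3359, -0.4511, 0.1993]
orientation: [0.986, 0.006, -0.169, -0.0]
ft_force: [0.2, 0.5, -0.2]
finger_gap: 0.0852
finger_force: 0.0
clock: 2.47
eef_pos: [0.4691, -0.2836, 0.1584]
orientation: [0.986, 0.013, -0.168, -0.003]
ft_force: [0.4, 2.2, -0.4]
finger_gap: 0.0856
finger_force: 0.0
turn [-0.01 -0.1   0.22] then shift [ 0.7  -0.57 -0.03] | shift in current frame [ 0.72 -0.55 -0.02]
turn [-0.01 -0.1   0.22] then shift [ 1.94 -0.57  3.35] | shift in current frame [ 1.91 -0.51  3.37]
rasp [([239.0, 120.0], 0.93, array([ 0.4731, -0.2709,  0.009 ]))]
rasp_butt [([237.0, 198.0], 0.8, array([ 0.3762, -0.2683,  0.009 ]))]
```

View pics/w0.png

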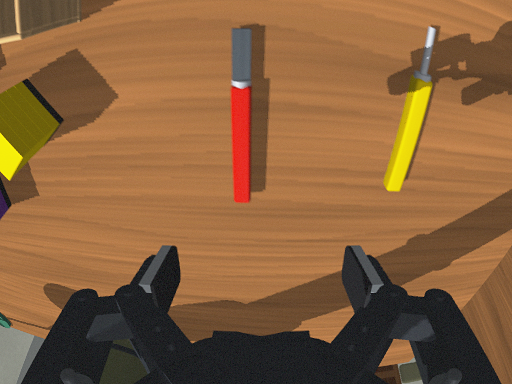

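The wrist view shows the rasp centred in front of the open fingers (handle 242,140; butt 242,200). I'll descend and grip.

```bash
python3 -m handwheel '[{"tx":0.7,"ty":-0.5,"tz":0,"wx":0,"wy":-0.1,"wz":0.2},{"tx":0.4,"ty":0,"tz":0.8,"wx":0,"wy":0,"wz":0},{"tx":0.4,"ty":0,"tz":0.8,"wx":0,"wy":0,"wz":0},{"tx":0.3,"ty":0,"tz":0.8,"wx":0,"wy":0,"wz":0},{"tx":0,"ty":0,"tz":0,"wx":0,"wy":0,"wz":0},{"tx":0,"ty":0,"tz":0,"wx":0,"wy":0,"wz":0}]'; python3 plan.py .496 -.264 .006 -20 0
```

```text
clock: 3.12
eef_pos: [0.4954, -0.2749, 0.0452]
orientation: [0.984, -0.007, -0.177, 0.001]
ft_force: [0.2, 0.6, 0.7]
finger_gap: 0.0855
finger_force: 0.0
turn [ 0.    0.06 -0.11] then shift [ 0.35 -0.27  0.92] | shift in current frame [ 0.35 -0.28  0.91]
```

```bash
python3 -m handwheel '[{"tx":0.35,"ty":-0.2,"tz":0.5,"wx":0,"wy":0,"wz":-0.1},{"tx":0,"ty":0,"tz":0.4,"wx":0,"wy":0,"wz":0},{"tx":0,"ty":0,"tz":0,"wx":0,"wy":0,"wz":0},{"tx":0,"ty":0,"tz":0,"wx":0,"wy":0,"wz":0}]';
python3 -m handwheel '[{"tx":0,"ty":0,"tz":0,"wx":0,"wy":0,"wz":0},{"tx":0,"ty":0,"tz":0,"wx":0,"wy":0,"wz":0},{"tx":0,"ty":0,"tz":0,"wx":0,"wy":0,"wz":0},{"tx":0,"ty":0,"tz":0,"wx":0,"wy":0,"wz":0},{"tx":0,"ty":0,"tz":0,"wx":0,"wy":0,"wz":0},{"tx":0,"ty":0,"tz":0,"wx":0,"wy":0,"wz":0},{"tx":0,"ty":0,"tz":0,"wx":0,"wy":0,"wz":0},{"tx":0,"ty":0,"tz":0,"wx":0,"wy":0,"wz":0}]' 0 60; python3 plan.py .496 -.27 .17 -20 0
```

```text
clock: 3.45
eef_pos: [0.4982, -0.2672, 0.0091]
orientation: [0.985, -0.0, -0.175, 0.001]
ft_force: [0.2, 0.1, -0.1]
finger_gap: 0.0855
finger_force: 0.0
clock: 4.12
eef_pos: [0.4983, -0.2659, 0.0077]
orientation: [0.985, 0.0, -0.175, 0.001]
ft_force: [0.9, 0.8, 5.3]
finger_gap: 0.0159
finger_force: 58.9
turn [0.02 0.03 0.01] then shift [-1.44  0.1  -3.79] | shift in current frame [-1.45  0.11 -3.79]
```

Gripped at 59 N. Now I'll lift and swing the butt down.

```bash
python3 -m handwheel '[{"tx":-0.2,"ty":0,"tz":-0.5,"wx":0,"wy":0,"wz":0},{"tx":-0.4,"ty":0,"tz":-0.9,"wx":0,"wy":0,"wz":0},{"tx":-0.4,"ty":0,"tz":-0.9,"wx":0,"wy":0,"wz":0},{"tx":-0.4,"ty":0,"tz":-0.9,"wx":0,"wy":0,"wz":0},{"tx":-0.3,"ty":0,"tz":-0.9,"wx":0,"wy":0,"wz":0},{"tx":0,"ty":0,"tz":0,"wx":0,"wy":0.9,"wz":0},{"tx":0,"ty":0,"tz":0,"wx":0,"wy":0.9,"wz":0},{"tx":0,"ty":0,"tz":0,"wx":0,"wy":0.9,"wz":0}]'
python3 -m handwheel '[{"tx":0,"ty":0,"tz":0,"wx":0,"wy":0.9,"wz":0},{"tx":0,"ty":0,"tz":0,"wx":0,"wy":0.9,"wz":0},{"tx":0,"ty":0,"tz":0,"wx":0,"wy":0.9,"wz":0},{"tx":0,"ty":0,"tz":0,"wx":0,"wy":0.9,"wz":0},{"tx":0,"ty":0,"tz":0,"wx":0,"wy":0.9,"wz":0},{"tx":0,"ty":0,"tz":0,"wx":0,"wy":0.9,"wz":0},{"tx":0,"ty":0,"tz":0,"wx":0,"wy":0.9,"wz":0},{"tx":0,"ty":0,"tz":0,"wx":0,"wy":0.9,"wz":0}]'
python3 -m handwheel '[{"tx":0,"ty":0,"tz":0,"wx":0,"wy":0.9,"wz":0},{"tx":0,"ty":0,"tz":0,"wx":0,"wy":0.9,"wz":0},{"tx":0,"ty":0,"tz":0,"wx":0,"wy":0.9,"wz":0},{"tx":0,"ty":0,"tz":0,"wx":0,"wy":0,"wz":0},{"tx":0,"ty":0,"tz":0,"wx":0,"wy":0,"wz":0}]'
python3 plan.py .677 -.0315 .24 70 0;python3 -c "
from h import *
print(env.sense()['joint_pos'])
a=save('side','d1.png');b=save('wrist','w1.png');cv2.imwrite('pics/m1.png',cv2.resize(np.hstack([a,b])[:,:,::-1],(800,300)))"
```

```text
clock: 4.78
eef_pos: [0.4921, -0.2656, 0.1856]
orientation: [1.0, 0.001, -0.011, 0.002]
ft_force: [-0.3, 0.0, -1.6]
finger_gap: 0.0165
finger_force: 58.3
clock: 5.45
eef_pos: [0.4979, -0.2527, 0.1858]
orientation: [0.955, 0.008, 0.297, -0.019]
ft_force: [0.4, -0.2, -0.8]
finger_gap: 0.0158
finger_force: 58.4
clock: 5.87
eef_pos: [0.5025, -0.2515, 0.1932]
orientation: [0.937, 0.011, 0.346, -0.033]
ft_force: [0.2, 0.5, -0.5]
finger_gap: 0.0161
finger_force: 58.6
turn [-0.57  4.28 -0.16] then shift [ 2.59 -5.5   3.7 ] | shift in current frame [ 4.07 -5.36  2.33]
[ 1.31532183  0.40431694 -0.78741805  2.2563542  -1.31120069  0.18921632
  0.35877477]
```

View pics/m1.png

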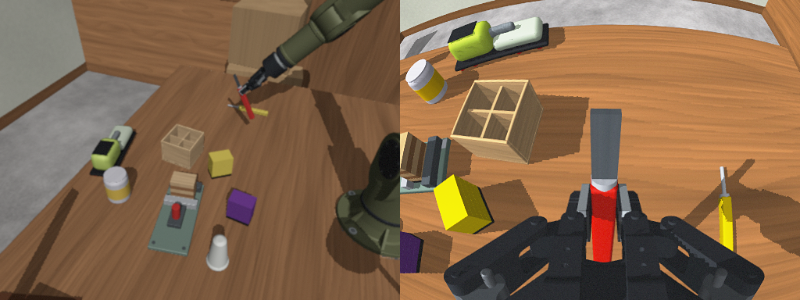

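The tilt stalled at 41° (joint 6 near its limit, far off azimuth). I'll move above the rack first and then keep turning.

```bash
python3 plan.py .62 -.0315 .26 41 0; python3 -m handwheel '[{"tx":0.5,"ty":-0.75,"tz":0.1,"wx":0,"wy":0,"wz":0},{"tx":0.5,"ty":-0.75,"tz":0.1,"wx":0,"wy":0,"wz":0},{"tx":0.5,"ty":-0.75,"tz":0.2,"wx":0,"wy":0,"wz":0},{"tx":0.5,"ty":-0.75,"tz":0.2,"wx":0,"wy":0,"wz":0},{"tx":0.5,"ty":-0.75,"tz":0.2,"wx":0,"wy":0,"wz":0},{"tx":0.5,"ty":-0.75,"tz":0.2,"wx":0,"wy":0,"wz":0},{"tx":0.3,"ty":-0.75,"tz":0.2,"wx":0,"wy":0,"wz":0},{"tx":0,"ty":0,"tz":0,"wx":0,"wy":0,"wz":0}]'; python3 -m handwheel '[{"tx":0,"ty":0,"tz":0,"wx":0,"wy":0.8,"wz":0},{"tx":0,"ty":0,"tz":0,"wx":0,"wy":0.8,"wz":0},{"tx":0,"ty":0,"tz":0,"wx":0,"wy":0.8,"wz":0},{"tx":0,"ty":0,"tz":0,"wx":0,"wy":0,"wz":0}]'
python3 plan.py .677 -.0315 .24 70 0;python3 -c "
from h import *
print(env.sense()['joint_pos'])"
```

```text
turn [-0.59  0.06  0.01] then shift [ 3.29 -5.48  0.66] | shift in current frame [ 3.3  -5.41  1.02]
clock: 6.63
eef_pos: [0.5984, -0.0793, 0.2409]
orientation: [0.938, 0.021, 0.345, -0.036]
ft_force: [-0.5, 1.0, -0.6]
finger_gap: 0.0163
finger_force: 58.5
clock: 6.97
eef_pos: [0.6011, -0.1076, 0.2865]
orientation: [0.919, 0.014, 0.392, -0.045]
ft_force: [0.2, -0.7, -1.9]
finger_gap: 0.0164
finger_force: 58.6
turn [-0.75  3.45 -0.25] then shift [-0.44 -1.9   2.18] | shift in current frame [ 0.45 -1.7   2.34]
[ 0.8137063   0.21555315 -0.59051988  2.19201415 -1.51427168  0.17542928
  0.18397611]
```

```bash
cat > log.py <<'E'
from h import *
s=env.sense()
open('log.jsonl','a').write(json.dumps({k:np.array(s[k]).tolist() for k in('clock','joint_pos','eef_pos','orientation')})+'\n')
E
python3 log.py
python3 -m handwheel '[{"tx":-0.5,"ty":0.5,"tz":-0.8,"wx":0,"wy":-0.9,"wz":0},{"tx":-0.5,"ty":0.5,"tz":-0.5,"wx":0,"wy":-0.9,"wz":0},{"tx":0,"ty":0,"tz":0,"wx":0,"wy":-0.9,"wz":0},{"tx":0,"ty":0,"tz":0,"wx":0,"wy":-0.9,"wz":0},{"tx":0,"ty":0,"tz":0,"wx":0,"wy":0,"wz":0},{"tx":0,"ty":0,"tz":0,"wx":0,"wy":0,"wz":0}]' >/dev/null; python3 log.py
python3 -m handwheel '[{"tx":0,"ty":0,"tz":0,"wx":0,"wy":-0.9,"wz":0},{"tx":0,"ty":0,"tz":0,"wx":0,"wy":-0.9,"wz":0},{"tx":0.5,"ty":0,"tz":-0.5,"wx":0,"wy":-0.9,"wz":0},{"tx":0.5,"ty":0,"tz":0,"wx":0,"wy":0,"wz":0.5},{"tx":0,"ty":0,"tz":0,"wx":0,"wy":0,"wz":0},{"tx":0,"ty":0,"tz":0,"wx":0,"wy":0,"wz":0}]' ; python3 log.py
cat > kin.py <<'E'
from h import *
import itertools
from scipy.optimize import least_squares
D=[json.loads(l) for l in open('log.jsonl')]
D.append(dict(joint_pos=[1.29552336,0.50835537,-0.23752513,1.50113923,0.12570659,1.14888059,-0.15480744],eef_pos=[0.23201477,-0.57980161,0.23041658],orientation=[9.81929489e-01,1.89245014e-01,-1.86880741e-04,-8.76391300e-04]))
def chain(q,s,off):
    R=Rn.identity();o=[]
    for i,(ax) in enumerate('zyzyzyz'):
        R=R*Rn.from_euler(ax,s[i]*q[i]+off[i]); o.append(R)
    return o
def best():
    b=[]
    for s in itertools.product([1,-1],repeat=7):
        s=list(s)
        if s[1]<0: continue
        def res(p):
            off=[p[0],0,0,0,0,0,p[1]]
            return np.concatenate([(chain(d['joint_pos'],s,off)[-1].inv()*Rn.from_quat(d['orientation'])).as_rotvec() for d in D])
        for g in(0,np.pi):
          for g0 in (0,np.pi):
            r=least_squares(res,[g0,g]); b.append((r.cost,s,r.x.tolist()))
    return sorted(b)[:4]
if __name__=='__main__':
    for x in best(): print(x)
E
python3 kin.py
```

```text
clock: 7.97
eef_pos: [0.6234, -0.0967, 0.3255]
orientation: [0.974, 0.017, 0.211, -0.075]
ft_force: [-1.2, 0.2, -0.8]
finger_gap: 0.0166
finger_force: 58.6
(np.float64(1.6376473408180857e-17), [-1, 1, -1, 1, -1, 1, -1], [8.259124174652946e-10, 1.570796325962922])
(np.float64(1.6376473902699726e-17), [-1, 1, -1, 1, -1, 1, -1], [6.283185308005496, 1.5707963259629258])
(np.float64(1.6376474680378056e-17), [-1, 1, -1, 1, -1, 1, -1], [8.259581285232639e-10, 1.5707963259629423])
(np.float64(1.6376475106375046e-17), [-1, 1, -1, 1, -1, 1, -1], [8.259056401581827e-10, 1.5707963259629238])
```

```bash
cat >> kin.py <<'E'
S=[-1,1,-1,1,-1,1,-1]; OFF=[0,0,0,0,0,0,np.pi/2]
def A(q):
    o=chain(q,S,OFF); c=[np.array([0,0,1.])]
    for k in(2,4,6):
        M=o[k-1].as_matrix(); c+= [M[:,2]]      # z offsets along links
    for k in(2,4): M=o[k].as_matrix(); c+=[M[:,0]]
    M=o[4].as_matrix(); 
    M=o[5].as_matrix(); c+=[M[:,0]]
    return np.array(c).T
L=np.linalg.lstsq(np.vstack([A(d['joint_pos']) for d in D]),np.concatenate([d['eef_pos'] for d in D]),rcond=None)
Lc=L[0]
LO=np.array([-3.08,-.24,-1.43,0,-1.52,.17,-2.89])+.04; HI=np.array([3.08,2.05,1.35,2.5,4.66,1.96,2.89])-.04
def fk(q): return A(q)@Lc, chain(q,S,OFF)[-1]
def ik(p,R,n=40,seed=0,q0=None):
    rng=np.random.default_rng(seed); out=[]
    for i in range(n):
        g=q0 if (i==0 and q0 is not None) else rng.uniform(LO,HI)
        r=least_squares(lambda q:np.concatenate([(fk(q)[0]-p)*5,(fk(q)[1].inv()*R).as_rotvec()]),np.clip(g,LO+1e-6,HI-1e-6),bounds=(LO,HI),max_nfev=60)
        if r.cost<1e-6: out.append(r.x)
    return out
if __name__=='__main__':
    print(Lc.round(4)); 
    for d in D: print((fk(d['joint_pos'])[0]-d['eef_pos']).round(4))
E
python3 - <<'E'
from kin import *
print(Lc.round(4),L[2]); 
for d in D: print((fk(d['joint_pos'])[0]-d['eef_pos']).round(4))
E
```

```text
[ 0.1192  0.6466  0.3245  0.3353  0.0491 -0.0424  0.0341] 7
[ 0.0026 -0.0051 -0.003 ]
[-0.0001  0.0027  0.0028]
[-0.0083  0.0129 -0.0001]
[0.0182 0.0004 0.0003]
```

Run:
```python
from kin import *
y=np.concatenate([d['eef_pos'] for d in D])
os=[chain(d['joint_pos'],S,OFF) for d in D]
def col(k,ax): return np.concatenate([o[k].as_matrix()[:,ax] for o in os])
base=[np.tile([0,0,1.],len(D)),col(1,2),col(3,2),col(5,2)]
names=[(k,ax) for k in range(6) for ax in(0,1,2) if (k,ax) not in((1,2),(3,2),(5,2),(0,2),(2,2),(4,2))]
import itertools
res=[]
for n in(0,1,2,3):
    for c in itertools.combinations(names,n):
        M=np.array(base+[col(*x) for x in c]).T; l,*_=np.linalg.lstsq(M,y,rcond=None); res.append((np.abs(M@l-y).max(),n,c,l.round(4)))
for n in(0,1,2,3):
    for r in sorted([r for r in res if r[1]==n],key=lambda r:r[0])[:3]: print(r)
```

```text
(np.float64(0.02334887581569592), 0, (), array([0.1626, 0.6373, 0.3681, 0.3402]))
(np.float64(0.0011174399274324759), 1, ((2, 1),), array([ 0.2436,  0.5765,  0.3817,  0.357 , -0.0236]))
(np.float64(0.001117439927432684), 1, ((3, 1),), array([ 0.2436,  0.5765,  0.3817,  0.357 , -0.0236]))
(np.float64(0.003743070802730508), 1, ((0, 1),), array([ 0.2439,  0.5832,  0.3837,  0.3659, -0.0258]))
(np.float64(0.000139485684834198), 2, ((1, 1), (2, 1)), array([ 0.2445,  0.5774,  0.3823,  0.3592, -0.0061, -0.0183]))
(np.float64(0.00013948568483440615), 2, ((0, 1), (2, 1)), array([ 0.2445,  0.5774,  0.3823,  0.3592, -0.0061, -0.0183]))
(np.float64(0.00013948568483442003), 2, ((0, 1), (3, 1)), array([ 0.2445,  0.5774,  0.3823,  0.3592, -0.0061, -0.0183]))
(np.float64(2.5112315837905186e-09), 3, ((1, 1), (2, 1), (4, 1)), array([ 2.443e-01,  5.778e-01,  3.821e-01,  3.594e-01, -5.500e-03,
       -1.860e-02, -4.000e-04]))
(np.float64(2.5112318752240625e-09), 3, ((0, 1), (2, 1), (4, 1)), array([ 2.443e-01,  5.778e-01,  3.821e-01,  3.594e-01, -5.500e-03,
       -1.860e-02, -4.000e-04]))
(np.float64(2.5112319584907894e-09), 3, ((0, 1), (3, 1), (4, 1)), array([ 2.443e-01,  5.778e-01,  3.821e-01,  3.594e-01, -5.500e-03,
       -1.860e-02, -4.000e-04]))
```

Exact kinematics recovered. Next I'll scan which approach azimuth works for inserting the tool, and which tilts work for the heel.

```bash
cat > kin2.py <<'E'
from kin import chain,S,OFF,LO,HI
from h import *
from plan import Rt
from scipy.optimize import least_squares
Lz=[.2443,.5778,.3821,.3594]; 
def pts(q):
    o=[r.as_matrix() for r in chain(q,S,OFF)]
    e=np.array([0,0,.2443])+.5778*o[1][:,2]-.0055*o[1][:,1]-.0186*o[2][:,1]
    w=e+.3821*o[3][:,2]-.0004*o[4][:,1]
    return e,w,w+.3594*o[5][:,2],Rn.from_matrix(o[6])
def ik(p,R,n=25,seed=0,q0=None):
    rng=np.random.default_rng(seed); out=[]
    for i in range(n):
        g=q0 if q0 is not None else rng.uniform(LO,HI)
        def f(q):
            e,w,t,Q=pts(q); v=[(t-p)*5,(Q.inv()*R).as_rotvec()]
            if q0 is not None: v.append(.003*(q-q0))
            return np.concatenate(v)
        r=least_squares(f,np.clip(g,LO+1e-6,HI-1e-6),bounds=(LO,HI),max_nfev=80)
        if np.sum(f(r.x)[:6]**2)<(1e-4 if q0 is not None else 1e-6): out.append(r.x)
        if q0 is not None: break
    return out
E
python3 - <<'E'
from kin2 import *
q=env.sense()['joint_pos']; print(q.round(2),pts(q)[2],env.sense()['eef_pos'])
for psi in range(-180,180,30):
    for p in([.677,-.0315,.24],[.677,-.0315,.12]):
        s=ik(np.array(p),Rt(70,psi),12)
        for x in s[:3]: e,w,_,_=pts(x); print(psi,p[2],len(s),x.round(2),'elbow',e.round(2),'wrist',w.round(2))
E
```

```text
[ 0.32  0.26 -0.08  1.72 -0.32  0.81 -1.11] [ 0.62340164 -0.09671868  0.32545239] [ 0.62337558 -0.09666602  0.32546765]
-120 0.12 3 [-0.47  1.29  0.47  0.82  0.44  1.91  2.47] elbow [0.5  0.23 0.41] wrist [0.85 0.26 0.24]
-120 0.12 3 [-0.57  1.39  0.92  0.82  0.11  1.84  2.68] elbow [0.48 0.29 0.36] wrist [0.85 0.26 0.24]
-120 0.12 3 [-0.47  1.29  0.47  0.82  0.45  1.91  2.46] elbow [0.5  0.23 0.41] wrist [0.85 0.26 0.24]
-60 0.24 1 [-1.14  1.09  1.23  1.9   0.51  0.43  2.84] elbow [0.22 0.45 0.53] wrist [0.51 0.26 0.36]
-60 0.12 2 [-1.07  1.21  1.03  1.94  0.81  0.4   2.36] elbow [0.27 0.46 0.46] wrist [0.51 0.26 0.24]
-60 0.12 2 [-0.43  0.9  -0.13  1.93  1.5   1.34  1.9 ] elbow [0.42 0.17 0.6 ] wrist [0.51 0.26 0.24]
-30 0.24 2 [-0.46  0.57  0.09  2.32  2.14  1.04  1.77] elbow [0.29 0.12 0.73] wrist [0.38 0.14 0.36]
-30 0.24 2 [-1.01  0.83  1.02  2.32  2.67  0.59  1.07] elbow [0.23 0.34 0.65] wrist [0.38 0.14 0.36]
-30 0.12 4 [-0.42  0.85  0.02  2.36  2.24  1.25  1.5 ] elbow [0.41 0.15 0.62] wrist [0.38 0.14 0.24]
-30 0.12 4 [-0.59  0.89  0.3   2.36  2.32  1.1   1.34] elbow [0.38 0
[... 903 characters left out ...]
 1.17  1.14] elbow [ 0.37 -0.28  0.59] wrist [ 0.51 -0.32  0.24]
90 0.24 3 [ 0.85  1.07 -0.89  1.27 -0.44  1.37  0.35] elbow [ 0.33 -0.4   0.51] wrist [ 0.68 -0.37  0.36]
90 0.24 3 [ 0.71  0.98 -0.53  1.27 -0.7   1.48  0.55] elbow [ 0.35 -0.33  0.56] wrist [ 0.68 -0.37  0.36]
90 0.24 3 [ 0.94  1.2  -1.23  1.27 -0.15  1.31  0.11] elbow [ 0.31 -0.45  0.44] wrist [ 0.68 -0.37  0.36]
90 0.12 5 [ 0.87  1.24 -0.93  1.3  -0.31  1.26  0.41] elbow [ 0.34 -0.43  0.42] wrist [ 0.68 -0.37  0.24]
90 0.12 5 [ 0.7   1.12 -0.5   1.3  -0.67  1.38  0.68] elbow [ 0.39 -0.35  0.49] wrist [ 0.68 -0.37  0.24]
90 0.12 5 [ 0.95  1.37 -1.24  1.3  -0.    1.23  0.16] elbow [ 0.32 -0.47  0.34] wrist [ 0.68 -0.37  0.24]
```

Approaching from −y (psi = 90°, tilt 70°) is comfortable, so I'll turn to it in stages.

```bash
cat > seq.py <<'E'
# seq.py: list of rotation units for staged a/psi path
from plan import *
import sys
x,y,z,a,psi,n=map(float,sys.argv[1:7]); s=env.sense(); R=Rn.from_quat(s['orientation']); T=Rt(a,psi)
d=np.array([x,y,z])-s['eef_pos']; rv=(R.inv()*T).as_rotvec(); n=int(n)
for k in range(n):
    Rk=R*Rn.from_rotvec(rv*k/n); print('t',(Rk.inv().apply(d/n)/.04).round(2),'w',(rv/n/.12).round(2))
E
python3 seq.py .677 -.2 .30 30 80 12
```

```text
t [0.08 0.23 0.06] w [ 0.35 -0.01 -0.86]
t [0.06 0.24 0.05] w [ 0.35 -0.01 -0.86]
t [0.03 0.24 0.04] w [ 0.35 -0.01 -0.86]
t [0.01 0.25 0.03] w [ 0.35 -0.01 -0.86]
t [-0.02  0.25  0.02] w [ 0.35 -0.01 -0.86]
t [-0.04  0.24  0.01] w [ 0.35 -0.01 -0.86]
t [-0.07  0.24 -0.  ] w [ 0.35 -0.01 -0.86]
t [-0.09  0.23 -0.01] w [ 0.35 -0.01 -0.86]
t [-0.12  0.22 -0.02] w [ 0.35 -0.01 -0.86]
t [-0.14  0.2  -0.03] w [ 0.35 -0.01 -0.86]
t [-0.16  0.19 -0.04] w [ 0.35 -0.01 -0.86]
t [-0.18  0.17 -0.04] w [ 0.35 -0.01 -0.86]
```

```bash
python3 -m handwheel '[{"tx":0.08,"ty":0.23,"tz":0.05,"wx":0.35,"wy":0,"wz":-0.86},{"tx":0.06,"ty":0.24,"tz":0.05,"wx":0.35,"wy":0,"wz":-0.86},{"tx":0.03,"ty":0.24,"tz":0.04,"wx":0.35,"wy":0,"wz":-0.86},{"tx":0,"ty":0.25,"tz":0.03,"wx":0.35,"wy":0,"wz":-0.86},{"tx":-0.02,"ty":0.25,"tz":0.02,"wx":0.35,"wy":0,"wz":-0.86},{"tx":-0.04,"ty":0.24,"tz":0,"wx":0.35,"wy":0,"wz":-0.86}]' >/dev/null;python3 -m handwheel '[{"tx":-0.07,"ty":0.24,"tz":0,"wx":0.35,"wy":0,"wz":-0.86},{"tx":-0.09,"ty":0.23,"tz":0,"wx":0.35,"wy":0,"wz":-0.86},{"tx":-0.12,"ty":0.22,"tz":-0.02,"wx":0.35,"wy":0,"wz":-0.86},{"tx":-0.14,"ty":0.2,"tz":-0.03,"wx":0.35,"wy":0,"wz":-0.86},{"tx":-0.16,"ty":0.2,"tz":-0.04,"wx":0.35,"wy":0,"wz":-0.86},{"tx":-0.18,"ty":0.17,"tz":-0.04,"wx":0.35,"wy":0,"wz":-0.86},{"tx":0,"ty":0,"tz":0,"wx":0,"wy":0,"wz":0}]'; python3 -c "
from h import *
print(env.sense()['joint_pos'].round(2))"; python3 seq.py .677 -.1 .28 70 90 8
```

```text
clock: 9.05
eef_pos: [0.6763, -0.2044, 0.2977]
orientation: [0.737, 0.622, 0.205, -0.167]
ft_force: [-1.2, -0.4, -2.2]
finger_gap: 0.0158
finger_force: 58.6
[ 0.68  0.72 -0.4   1.07 -0.26  1.49  0.23]
t [ 0.25 -0.05  0.21] w [ 0.15  0.72 -0.11]
t [ 0.23 -0.05  0.23] w [ 0.15  0.72 -0.11]
t [ 0.21 -0.04  0.25] w [ 0.15  0.72 -0.11]
t [ 0.19 -0.03  0.27] w [ 0.15  0.72 -0.11]
t [ 0.17 -0.03  0.29] w [ 0.15  0.72 -0.11]
t [ 0.14 -0.02  0.3 ] w [ 0.15  0.72 -0.11]
t [ 0.11 -0.01  0.31] w [ 0.15  0.72 -0.11]
t [ 0.09 -0.    0.32] w [ 0.15  0.72 -0.11]
```

```bash
python3 -m handwheel '[{"tx":0.25,"ty":-0.05,"tz":0.2,"wx":0.15,"wy":0.72,"wz":-0.11},{"tx":0.23,"ty":-0.05,"tz":0.23,"wx":0.15,"wy":0.72,"wz":-0.11},{"tx":0.21,"ty":-0.04,"tz":0.25,"wx":0.15,"wy":0.72,"wz":-0.11},{"tx":0.19,"ty":-0.03,"tz":0.27,"wx":0.15,"wy":0.72,"wz":-0.11},{"tx":0.17,"ty":-0.03,"tz":0.29,"wx":0.15,"wy":0.72,"wz":-0.11},{"tx":0.14,"ty":-0.02,"tz":0.3,"wx":0.15,"wy":0.72,"wz":-0.11},{"tx":0.11,"ty":0,"tz":0.3,"wx":0.15,"wy":0.72,"wz":-0.11},{"tx":0.09,"ty":0,"tz":0.32,"wx":0.15,"wy":0.72,"wz":-0.11}]' >/dev/null;python3 -m handwheel '[{"tx":0,"ty":0,"tz":0,"wx":0,"wy":0,"wz":0},{"tx":0,"ty":0,"tz":0,"wx":0,"wy":0,"wz":0}]'; python3 seq.py .677 -.0315 .25 70 90 2
python3 -c "
from h import *
print(env.sense()['joint_pos'].round(2))
a=save('scene','s2.png');b=save('side','d2.png');cv2.imwrite('pics/m2.png',np.hstack([cv2.resize(a[110:280,170:380],(420,340)),cv2.resize(b[70:270,170:370],(340,340))])[:,:,::-1])"
```

```text
clock: 9.88
eef_pos: [0.6774, -0.0989, 0.2827]
orientation: [0.581, 0.577, 0.406, -0.406]
ft_force: [0.0, -1.5, 0.5]
finger_gap: 0.0166
finger_force: 58.8
t [-0.1  -0.01  0.93] w [ 0.01 -0.   -0.02]
t [-0.1  -0.01  0.93] w [ 0.01 -0.   -0.02]
[ 0.8   1.   -0.64  1.11 -0.61  1.61  0.41]
```

View pics/m2.png

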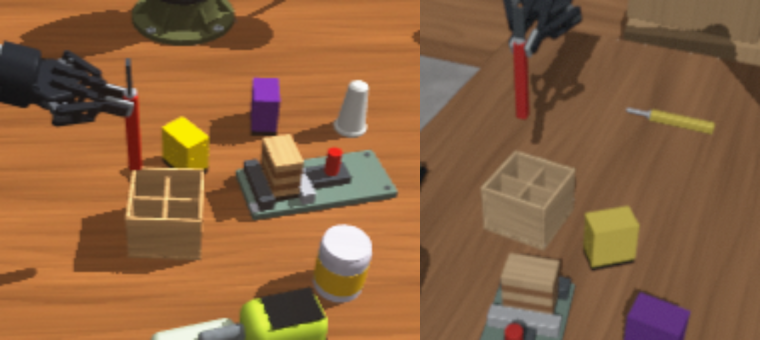

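The rasp hangs vertically, butt down (scene crop 137,170; side crop 521,118). I'll triangulate the butt to get the insertion offsets.

```bash
python3 - <<'E'
from h import *
a=(170+137/2,110+169/2); b=(170+(521-420)/1.7,70+119/1.7)
print(tri(ray('scene',a),ray('side',b)))
for z in(.15,.16,.17,.18): print(z,proj('scene',[.677,-.099,z]),proj('side',[.677,-.099,z]),a,b)
E
python3 -m handwheel '[{"tx":-0.1,"ty":0,"tz":0.9,"wx":0,"wy":0,"wz":0},{"tx":-0.1,"ty":0,"tz":0.9,"wx":0,"wy":0,"wz":0},{"tx":0,"ty":0,"tz":0,"wx":0,"wy":0,"wz":0},{"tx":0,"ty":0,"tz":0,"wx":0,"wy":0,"wz":0}]'
python3 seq.py .677 -.0315 .16 70 90 5
python3 - <<'E'
from h import *
from kin2 import *
im=save('side','d3.png');save('scene','s3.png')
E
```

```text
(array([ 0.67673698, -0.09633052,  0.16741255]), np.float64(0.004217346724429967))
0.15 [237.32590932 198.48724668] [229.26120728 145.42338079] (238.5, 194.5) (229.41176470588235, 140.0)
0.16 [237.16835285 195.9411984 ] [229.19655692 142.33348669] (238.5, 194.5) (229.41176470588235, 140.0)
0.17 [237.00858625 193.35943546] [229.13109848 139.20497119] (238.5, 194.5) (229.41176470588235, 140.0)
0.18 [236.8465627  190.74120106] [229.06481671 136.03710561] (238.5, 194.5) (229.41176470588235, 140.0)
clock: 10.32
eef_pos: [0.6776, -0.0317, 0.2536]
orientation: [0.579, 0.58, 0.405, -0.405]
ft_force: [-0.7, -0.5, -0.9]
finger_gap: 0.0162
finger_force: 58.7
t [-0.44 -0.    0.16] w [-0.  0.  0.]
t [-0.44 -0.    0.16] w [-0.  0.  0.]
t [-0.44 -0.    0.16] w [-0.  0.  0.]
t [-0.44 -0.    0.16] w [-0.  0.  0.]
t [-0.44 -0.    0.16] w [-0.  0.  0.]
```

The butt is where predicted, so I'll insert.

```bash
python3 -m handwheel '[{"tx":-0.6,"ty":0,"tz":0.22,"wx":0,"wy":0,"wz":0},{"tx":-0.6,"ty":0,"tz":0.22,"wx":0,"wy":0,"wz":0},{"tx":-0.6,"ty":0,"tz":0.22,"wx":0,"wy":0,"wz":0},{"tx":-0.6,"ty":0,"tz":0.22,"wx":0,"wy":0,"wz":0},{"tx":-0.5,"ty":0,"tz":0.18,"wx":0,"wy":0,"wz":0},{"tx":0,"ty":0,"tz":0,"wx":0,"wy":0,"wz":0},{"tx":0,"ty":0,"tz":0,"wx":0,"wy":0,"wz":0}]'
python3 -m handwheel '[{"tx":-0.05,"ty":0,"tz":0.02,"wx":0,"wy":0,"wz":0},{"tx":-0.05,"ty":0,"tz":0.02,"wx":0,"wy":0,"wz":0},{"tx":0,"ty":0,"tz":0,"wx":0,"wy":0,"wz":0},{"tx":0,"ty":0,"tz":0,"wx":0,"wy":0,"wz":0}]'
```

```text
clock: 11.0
eef_pos: [0.6784, -0.0356, 0.1282]
orientation: [0.581, 0.578, 0.406, -0.405]
ft_force: [1.2, 0.0, -0.5]
finger_gap: 0.0163
finger_force: 58.7
clock: 11.33
eef_pos: [0.6783, -0.0342, 0.125]
orientation: [0.58, 0.579, 0.406, -0.405]
ft_force: [0.3, -0.8, -1.1]
finger_gap: 0.0157
finger_force: 58.7
```

```bash
python3 -m handwheel '[{"tx":-0.07,"ty":0,"tz":0.03,"wx":0,"wy":0,"wz":0},{"tx":0,"ty":0,"tz":0,"wx":0,"wy":0,"wz":0},{"tx":0,"ty":0,"tz":0,"wx":0,"wy":0,"wz":0}]';python3 -m handwheel '[{"tx":-0.04,"ty":0,"tz":0.02,"wx":0,"wy":0,"wz":0},{"tx":0,"ty":0,"tz":0,"wx":0,"wy":0,"wz":0},{"tx":0,"ty":0,"tz":0,"wx":0,"wy":0,"wz":0}]';python3 -m handwheel '[{"tx":-0.04,"ty":0,"tz":0.02,"wx":0,"wy":0,"wz":0},{"tx":0,"ty":0,"tz":0,"wx":0,"wy":0,"wz":0},{"tx":0,"ty":0,"tz":0,"wx":0,"wy":0,"wz":0}]'
```

```text
clock: 11.58
eef_pos: [0.6778, -0.0338, 0.1208]
orientation: [0.58, 0.578, 0.405, -0.405]
ft_force: [-0.9, -1.2, -0.4]
finger_gap: 0.0162
finger_force: 58.7
clock: 11.83
eef_pos: [0.6778, -0.0335, 0.1189]
orientation: [0.58, 0.578, 0.405, -0.405]
ft_force: [-0.2, -0.3, -0.6]
finger_gap: 0.0163
finger_force: 58.7
clock: 12.08
eef_pos: [0.6781, -0.0332, 0.1183]
orientation: [0.58, 0.578, 0.406, -0.405]
ft_force: [-0.7, -1.2, 4.6]
finger_gap: 0.0162
finger_force: 59.1
```

Contact at +4.6 N. I'll release and back off along the tool axis.

```bash
python3 -m handwheel '[{"tx":0,"ty":0,"tz":0,"wx":0,"wy":0,"wz":0},{"tx":0,"ty":0,"tz":0,"wx":0,"wy":0,"wz":0},{"tx":0,"ty":0,"tz":0,"wx":0,"wy":0,"wz":0},{"tx":0,"ty":0,"tz":0,"wx":0,"wy":0,"wz":0},{"tx":0,"ty":0,"tz":-0.4,"wx":0,"wy":0,"wz":0},{"tx":0,"ty":0,"tz":-0.9,"wx":0,"wy":0,"wz":0},{"tx":0,"ty":0,"tz":-0.9,"wx":0,"wy":0,"wz":0},{"tx":0,"ty":0,"tz":-0.9,"wx":0,"wy":0,"wz":0}]' 0.5
python3 -m handwheel '[{"tx":0.5,"ty":0,"tz":-0.9,"wx":0,"wy":-0.9,"wz":0},{"tx":0.5,"ty":0,"tz":-0.5,"wx":0,"wy":-0.9,"wz":0},{"tx":0,"ty":0,"tz":0,"wx":0,"wy":-0.9,"wz":0},{"tx":0,"ty":0,"tz":0,"wx":0,"wy":-0.9,"wz":0},{"tx":0,"ty":0,"tz":0,"wx":0,"wy":-0.9,"wz":0},{"tx":0,"ty":0,"tz":0,"wx":0,"wy":-0.9,"wz":0},{"tx":0,"ty":0,"tz":0,"wx":0,"wy":0,"wz":0}]' 1
python3 - <<'E'
from h import *
a=save('scene','s4.png');b=save('side','d4.png');cv2.imwrite('pics/m4.png',np.hstack([cv2.resize(a[130:280,100:300],(440,330)),cv2.resize(b[70:270,170:390],(360,330))])[:,:,::-1])
for cam,fn in(('scene','s4'),('side','d4')):
    im=cv2.imread(f'pics/{fn}.png'); hsv=cv2.cvtColor(im,cv2.COLOR_BGR2HSV)
    x0,y0,x1,y1=(125,165,175,225)if cam=='scene' else(270,110,380,175)
    m=cv2.inRange(hsv,(20,140,60),(35,255,255))[y0:y1,x0:x1]
    v,u=np.nonzero(m); P=np.array([onz(cam,(i+x0,j+y0),.012)[:2] for i,j in zip(u,v)])
    c=P.mean(0); w=np.linalg.svd(P-c,full_matrices=False)[2][0]; w*=np.sign(w[0]); t=(P-c)@w
    print(cam,len(P),c.round(4),np.degrees(np.arctan2(w[1],w[0])).round(1),t.min().round(3),t.max().round(3))
    print([(d['xy'],d['p'],onz(cam,d['xy'],.009)[:2]) for d in env.landmark_of('awl',cam)][:2])
E
```

```text
clock: 12.75
eef_pos: [0.6773, -0.151, 0.1602]
orientation: [0.58, 0.579, 0.405, -0.406]
ft_force: [1.1, -0.6, 0.6]
finger_gap: 0.0425
finger_force: 0.0
clock: 13.33
eef_pos: [0.6797, -0.1807, 0.2233]
orientation: [0.676, 0.681, 0.2, -0.196]
ft_force: [0.9, 2.1, 1.9]
finger_gap: 0.0851
finger_force: 0.0
scene 180 [ 0.4733 -0.4285] 0.3 -0.067 0.069
[([145.8, 197.4], 0.67, array([ 0.51157316, -0.42146487]))]
side 264 [ 0.4697 -0.4304] -1.3 -0.064 0.065
[([317.2, 142.0], 0.54, array([ 0.49045034, -0.42087128]))]
```

View pics/m4.png

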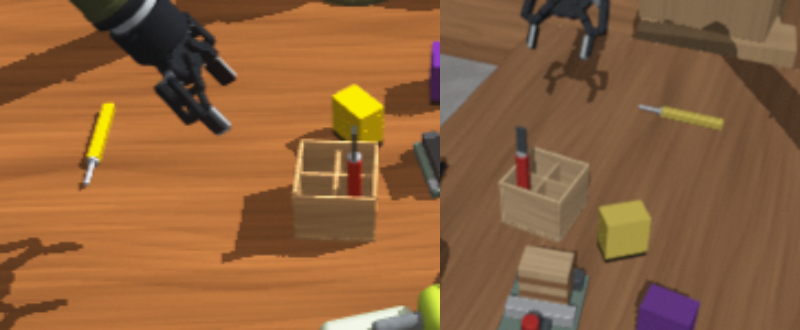

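The rasp stands upright in the far-left cell (scene crop 355,165). The awl has not moved: handle centre (0.4715, −0.43).

```bash
python3 seq.py .5215 -.43 .16 -20 0 16
python3 - <<'E'
from kin2 import *
q=env.sense()['joint_pos'];print(q.round(2))
s=ik(np.array([.5215,-.43,.0075]),Rt(-20,0),1,q0=q);print(s)
E
```

```text
t [-0.37 -0.24 -0.13] w [-0.1  -0.37  0.83]
t [-0.39 -0.2  -0.12] w [-0.1  -0.37  0.83]
t [-0.42 -0.16 -0.1 ] w [-0.1  -0.37  0.83]
t [-0.44 -0.12 -0.08] w [-0.1  -0.37  0.83]
t [-0.45 -0.07 -0.07] w [-0.1  -0.37  0.83]
t [-0.46 -0.02 -0.05] w [-0.1  -0.37  0.83]
t [-0.46  0.02 -0.03] w [-0.1  -0.37  0.83]
t [-0.45  0.07 -0.  ] w [-0.1  -0.37  0.83]
t [-0.44  0.11  0.02] w [-0.1  -0.37  0.83]
t [-0.43  0.16  0.04] w [-0.1  -0.37  0.83]
t [-0.41  0.2   0.06] w [-0.1  -0.37  0.83]
t [-0.38  0.24  0.08] w [-0.1  -0.37  0.83]
t [-0.36  0.27  0.1 ] w [-0.1  -0.37  0.83]
t [-0.32  0.31  0.12] w [-0.1  -0.37  0.83]
t [-0.28  0.33  0.14] w [-0.1  -0.37  0.83]
t [-0.24  0.36  0.15] w [-0.1  -0.37  0.83]
[ 0.66  0.83 -0.41  1.1  -0.24  1.47  0.39]
[array([ 0.38417177,  0.98808915,  0.37518404,  1.27549172, -0.11207473,
        1.20198792, -0.87246765])]
```

```bash
python3 -m handwheel '[{"tx":-0.37,"ty":-0.24,"tz":-0.13,"wx":-0.1,"wy":-0.37,"wz":0.83},{"tx":-0.39,"ty":-0.2,"tz":-0.12,"wx":-0.1,"wy":-0.37,"wz":0.83},{"tx":-0.42,"ty":-0.16,"tz":-0.1,"wx":-0.1,"wy":-0.37,"wz":0.83},{"tx":-0.44,"ty":-0.12,"tz":-0.08,"wx":-0.1,"wy":-0.37,"wz":0.83},{"tx":-0.45,"ty":-0.07,"tz":-0.07,"wx":-0.1,"wy":-0.37,"wz":0.83},{"tx":-0.46,"ty":-0.02,"tz":-0.05,"wx":-0.1,"wy":-0.37,"wz":0.83},{"tx":-0.46,"ty":0.02,"tz":-0.03,"wx":-0.1,"wy":-0.37,"wz":0.83},{"tx":-0.45,"ty":0.07,"tz":0,"wx":-0.1,"wy":-0.37,"wz":0.83}]' 1 >/dev/null
python3 -m handwheel '[{"tx":-0.44,"ty":0.11,"tz":0.02,"wx":-0.1,"wy":-0.37,"wz":0.83},{"tx":-0.43,"ty":0.16,"tz":0.04,"wx":-0.1,"wy":-0.37,"wz":0.83},{"tx":-0.41,"ty":0.2,"tz":0.06,"wx":-0.1,"wy":-0.37,"wz":0.83},{"tx":-0.38,"ty":0.24,"tz":0.08,"wx":-0.1,"wy":-0.37,"wz":0.83},{"tx":-0.36,"ty":0.27,"tz":0.1,"wx":-0.1,"wy":-0.37,"wz":0.83},{"tx":-0.32,"ty":0.3,"tz":0.12,"wx":-0.1,"wy":-0.37,"wz":0.83},{"tx":-0.28,"ty":0.33,"tz":0.14,"wx":-0.1,"wy":-0.37,"wz":0.83},{"tx":-0.24,"ty":0.36,"tz":0.15,"wx":-0.1,"wy":-0.37,"wz":0.83}]' >/dev/null
python3 -m handwheel '[{"tx":0,"ty":0,"tz":0,"wx":0,"wy":0,"wz":0},{"tx":0,"ty":0,"tz":0,"wx":0,"wy":0,"wz":0}]'
python3 - <<'E'
from h import *
im=env.camera('wrist')
for q in('awl','awl_butt'): print(q,[(np.round(d['xy']).tolist(),round(d['p'],2),onz('wrist',d['xy'],.009).round(4)) for d in env.landmark_of(q,'wrist')][:2])
E
python3 seq.py .5215 -.43 .05 -20 0 4
```

```text
clock: 15.03
eef_pos: [0.5227, -0.4301, 0.1571]
orientation: [0.986, 0.004, -0.168, -0.001]
ft_force: [-0.5, -0.2, -0.4]
finger_gap: 0.0852
finger_force: 0.0
awl [([226.0, 120.0], 0.66, array([ 0.5333, -0.3963,  0.009 ]))]
awl_butt [([234.0, 195.0], 0.82, array([ 0.444 , -0.4001,  0.009 ]))]
t [0.21 0.01 0.65] w [ 0.   -0.03  0.02]
t [0.21 0.01 0.65] w [ 0.   -0.03  0.02]
t [0.21 0.01 0.65] w [ 0.   -0.03  0.02]
t [0.22 0.01 0.65] w [ 0.   -0.03  0.02]
```

The awl now reads (0.533, −0.396), so it seems to have been knocked. I'll re-measure with a fresh picture.

Run:
```python
from h import *
for cam,fn in(('scene','s5'),('side','d5'),('wrist','w5')):
    ci=env.camera_info(cam); im=cv2.cvtColor(save(cam,fn+'.png'),cv2.COLOR_RGB2HSV)
    if cam!='wrist':
        x0,y0,x1,y1=(115,165,190,230)if cam=='scene' else(270,110,350,170)
    else: x0,y0,x1,y1=190,60,290,240
    m=cv2.inRange(im,(20,140,60),(35,255,255))[y0:y1,x0:x1]
    v,u=np.nonzero(m); P=np.array([onz(cam,(i+x0,j+y0),.014,ci)[:2] for i,j in zip(u,v)])
    if len(P)<10: print(cam,len(P)); continue
    c=P.mean(0); w=np.linalg.svd(P-c,full_matrices=False)[2][0]; w*=np.sign(w[0]); t=(P-c)@w
    print(cam,len(P),c.round(4),np.degrees(np.arctan2(w[1],w[0])).round(1),t.min().round(3),t.max().round(3))
```

```text
scene 184 [ 0.5105 -0.3929] 2.2 -0.068 0.069
side 271 [ 0.5056 -0.3924] 1.0 -0.063 0.063
wrist 2325 [ 0.5143 -0.3973] 1.0 -0.072 0.06
```

View pics/w5.png

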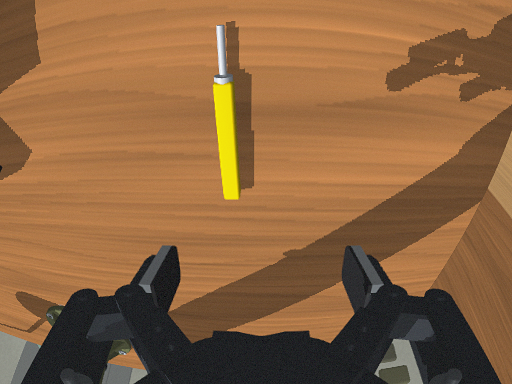

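It was knocked. In the wrist view the awl (handle 228,140) is shifted left, and all three cameras agree on a handle centre of (0.509, −0.394). I'll retarget.

```bash
python3 -m handwheel '[{"tx":0.8,"ty":-0.9,"tz":0,"wx":0,"wy":0,"wz":-0.2},{"tx":0.4,"ty":0,"tz":0.8,"wx":0,"wy":0,"wz":0},{"tx":0.3,"ty":0,"tz":0.8,"wx":0,"wy":0,"wz":0},{"tx":0.3,"ty":0,"tz":0.8,"wx":0,"wy":0,"wz":0},{"tx":0,"ty":0,"tz":0,"wx":0,"wy":0,"wz":0},{"tx":0,"ty":0,"tz":0,"wx":0,"wy":0,"wz":0}]' 1; python3 seq.py .5585 -.393 .0075 -20 1.4 2
```

```text
clock: 15.83
eef_pos: [0.5553, -0.3961, 0.0464]
orientation: [0.986, 0.016, -0.168, -0.002]
ft_force: [0.2, -0.9, 0.7]
finger_gap: 0.0854
finger_force: 0.0
t [ 0.2  -0.03  0.45] w [-0.03 -0.05  0.04]
t [ 0.2  -0.04  0.44] w [-0.03 -0.05  0.04]
```

```bash
python3 -m handwheel '[{"tx":0.2,"ty":-0.04,"tz":0.45,"wx":0,"wy":-0.05,"wz":0.04},{"tx":0.2,"ty":-0.04,"tz":0.44,"wx":0,"wy":-0.05,"wz":0.04},{"tx":0,"ty":0,"tz":0,"wx":0,"wy":0,"wz":0},{"tx":0,"ty":0,"tz":0,"wx":0,"wy":0,"wz":0}]';python3 -m handwheel '[{"tx":0,"ty":0,"tz":0,"wx":0,"wy":0,"wz":0},{"tx":0,"ty":0,"tz":0,"wx":0,"wy":0,"wz":0},{"tx":0,"ty":0,"tz":0,"wx":0,"wy":0,"wz":0},{"tx":0,"ty":0,"tz":0,"wx":0,"wy":0,"wz":0},{"tx":0,"ty":0,"tz":0,"wx":0,"wy":0,"wz":0},{"tx":0,"ty":0,"tz":0,"wx":0,"wy":0,"wz":0},{"tx":0,"ty":0,"tz":0,"wx":0,"wy":0,"wz":0},{"tx":0,"ty":0,"tz":0,"wx":0,"wy":0,"wz":0}]' 0 60
python3 -m handwheel '[{"tx":-0.2,"ty":0,"tz":-0.5,"wx":0,"wy":0,"wz":0},{"tx":-0.4,"ty":0,"tz":-0.9,"wx":0,"wy":0,"wz":0},{"tx":-0.4,"ty":0,"tz":-0.9,"wx":0,"wy":0,"wz":0},{"tx":-0.4,"ty":0,"tz":-0.9,"wx":0,"wy":0,"wz":0},{"tx":-0.4,"ty":0,"tz":-0.9,"wx":0,"wy":0,"wz":0},{"tx":-0.3,"ty":0,"tz":-0.9,"wx":0,"wy":0,"wz":0},{"tx":0,"ty":0,"tz":0,"wx":0,"wy":0,"wz":0}]'
python3 seq.py .615 -.25 .26 20 90 16
```

```text
clock: 16.17
eef_pos: [0.5594, -0.3929, 0.0082]
orientation: [0.985, 0.012, -0.173, -0.001]
ft_force: [0.2, 0.8, 0.3]
finger_gap: 0.0853
finger_force: 0.0
clock: 16.83
eef_pos: [0.5596, -0.3937, 0.009]
orientation: [0.985, 0.011, -0.172, 0.0]
ft_force: [0.0, 0.8, 4.4]
finger_gap: 0.0161
finger_force: 60.5
clock: 17.42
eef_pos: [0.55, -0.3966, 0.2335]
orientation: [0.986, 0.01, -0.168, 0.003]
ft_force: [-0.4, -0.1, 1.1]
finger_gap: 0.0162
finger_force: 59.9
t [ 0.09 -0.23 -0.07] w [ 0.01  0.28 -0.82]
t [ 0.11 -0.22 -0.07] w [ 0.01  0.28 -0.82]
t [ 0.13 -0.21 -0.07] w [ 0.01  0.28 -0.82]
t [ 0.16 -0.19 -0.06] w [ 0.01  0.28 -0.82]
t [ 0.18 -0.17 -0.06] w [ 0.01  0.28 -0.82]
t [ 0.19 -0.16 -0.05] w [ 0.01  0.28 -0.82]
t [ 0.21 -0.14 -0.04] w [ 0.01  0.28 -0.82]
t [ 0.22 -0.12 -0.04] w [ 0.01  0.28 -0.82]
t [ 0.23 -0.09 -0.03] w [ 0.01  0.28 -0.82]
t [ 0.24 -0.07 -0.02] w [ 0.01  0.28 -0.82]
t [ 0.25 -0.04 -0.01] w [ 0.01  0.28 -0.82]
t [ 0.25 -0.02 -0.  ] w [ 0.01  0.28 -0.82]
t [0.25 0.   0.01] w [ 0.01  0.28 -0.82]
t [0.25 0.03 0.01] w [ 0.01  0.28 -0.82]
t [0.25 0.05 0.02] w [ 0.01  0.28 -0.82]
t [0.24 0.08 0.03] w [ 0.01  0.28 -0.82]
```

```bash
python3 -m handwheel '[{"tx":0.09,"ty":-0.23,"tz":-0.07,"wx":0,"wy":0.28,"wz":-0.82},{"tx":0.11,"ty":-0.22,"tz":-0.07,"wx":0,"wy":0.28,"wz":-0.82},{"tx":0.13,"ty":-0.21,"tz":-0.07,"wx":0,"wy":0.28,"wz":-0.82},{"tx":0.16,"ty":-0.19,"tz":-0.06,"wx":0,"wy":0.28,"wz":-0.82},{"tx":0.18,"ty":-0.17,"tz":-0.06,"wx":0,"wy":0.28,"wz":-0.82},{"tx":0.2,"ty":-0.16,"tz":-0.05,"wx":0,"wy":0.28,"wz":-0.82},{"tx":0.2,"ty":-0.14,"tz":-0.04,"wx":0,"wy":0.28,"wz":-0.82},{"tx":0.22,"ty":-0.12,"tz":-0.04,"wx":0,"wy":0.28,"wz":-0.82}]' >/dev/null
python3 -m handwheel '[{"tx":0.23,"ty":-0.09,"tz":-0.03,"wx":0,"wy":0.28,"wz":-0.82},{"tx":0.24,"ty":-0.07,"tz":-0.02,"wx":0,"wy":0.28,"wz":-0.82},{"tx":0.25,"ty":-0.04,"tz":0,"wx":0,"wy":0.28,"wz":-0.82},{"tx":0.25,"ty":-0.02,"tz":0,"wx":0,"wy":0.28,"wz":-0.82},{"tx":0.25,"ty":0,"tz":0,"wx":0,"wy":0.28,"wz":-0.82},{"tx":0.25,"ty":0.03,"tz":0,"wx":0,"wy":0.28,"wz":-0.82},{"tx":0.25,"ty":0.05,"tz":0.02,"wx":0,"wy":0.28,"wz":-0.82},{"tx":0.24,"ty":0.08,"tz":0.03,"wx":0,"wy":0.28,"wz":-0.82}]'
python3 -m handwheel '[{"tx":0,"ty":0,"tz":0,"wx":0,"wy":0,"wz":0},{"tx":0,"ty":0,"tz":0,"wx":0,"wy":0,"wz":0}]' >/dev/null
python3 seq.py .618 -.16 .27 70 90 10
```

```text
clock: 18.75
eef_pos: [0.6126, -0.2478, 0.2513]
orientation: [0.695, 0.698, 0.12, -0.124]
ft_force: [-0.3, -0.4, -1.0]
finger_gap: 0.0161
finger_force: 59.8
t [0.22 0.01 0.03] w [-0.    0.73 -0.01]
t [0.22 0.01 0.05] w [-0.    0.73 -0.01]
t [0.22 0.01 0.07] w [-0.    0.73 -0.01]
t [0.21 0.01 0.09] w [-0.    0.73 -0.01]
t [0.2  0.01 0.1 ] w [-0.    0.73 -0.01]
t [0.19 0.01 0.12] w [-0.    0.73 -0.01]
t [0.18 0.01 0.14] w [-0.    0.73 -0.01]
t [0.17 0.01 0.15] w [-0.    0.73 -0.01]
t [0.15 0.01 0.17] w [-0.    0.73 -0.01]
t [0.14 0.01 0.18] w [-0.    0.73 -0.01]
```

```bash
python3 -m handwheel '[{"tx":0.22,"ty":0,"tz":0.03,"wx":0,"wy":0.73,"wz":0},{"tx":0.22,"ty":0,"tz":0.05,"wx":0,"wy":0.73,"wz":0},{"tx":0.22,"ty":0,"tz":0.07,"wx":0,"wy":0.73,"wz":0},{"tx":0.21,"ty":0,"tz":0.09,"wx":0,"wy":0.73,"wz":0},{"tx":0.2,"ty":0,"tz":0.1,"wx":0,"wy":0.73,"wz":0},{"tx":0.19,"ty":0,"tz":0.12,"wx":0,"wy":0.73,"wz":0},{"tx":0.18,"ty":0,"tz":0.14,"wx":0,"wy":0.73,"wz":0},{"tx":0.17,"ty":0,"tz":0.15,"wx":0,"wy":0.73,"wz":0}]' >/dev/null
python3 -m handwheel '[{"tx":0.15,"ty":0,"tz":0.17,"wx":0,"wy":0.73,"wz":0},{"tx":0.14,"ty":0,"tz":0.18,"wx":0,"wy":0.73,"wz":0},{"tx":0,"ty":0,"tz":0,"wx":0,"wy":0,"wz":0},{"tx":0,"ty":0,"tz":0,"wx":0,"wy":0,"wz":0}]'
python3 seq.py .618 -.081 .25 70 90 3
python3 - <<'E'
from h import *
for c in('scene','side'):
    ci=env.camera_info(c); p=env.sense()['eef_pos']
    im=cv2.cvtColor(save(c,c+'6.png'),cv2.COLOR_RGB2HSV)
    b=proj(c,p-[0,0,.115],ci); x,y=b.astype(int)
    m=cv2.inRange(im,(20,140,60),(35,255,255)); m[:, :x-25]=0; m[:,x+25:]=0; m[:y-45]=0;m[y+20:]=0
    v,u=np.nonzero(m); print(c,'pred butt',b,'mask bottom',v.max(),u[v>=v.max()-2].mean())
E
```

```text
clock: 19.92
eef_pos: [0.6125, -0.1601, 0.269]
orientation: [0.582, 0.577, 0.402, -0.408]
ft_force: [0.3, 0.0, -0.6]
finger_gap: 0.0163
finger_force: 59.9
t [0.08 0.05 0.67] w [-0.01  0.01 -0.03]
t [0.08 0.05 0.67] w [-0.01  0.01 -0.03]
t [0.08 0.05 0.67] w [-0.01  0.01 -0.03]
scene pred butt [216.6885788  183.04764481] mask bottom 184 217.16666666666666
side pred butt [259.1698688  137.19814476] mask bottom 139 259.57142857142856
```

```bash
python3 -m handwheel '[{"tx":0.08,"ty":0.05,"tz":0.67,"wx":0,"wy":0,"wz":0},{"tx":0.08,"ty":0.05,"tz":0.67,"wx":0,"wy":0,"wz":0},{"tx":0.08,"ty":0.05,"tz":0.67,"wx":0,"wy":0,"wz":-0.05},{"tx":0,"ty":0,"tz":0,"wx":0,"wy":0,"wz":0},{"tx":0,"ty":0,"tz":0,"wx":0,"wy":0,"wz":0}]'; python3 seq.py .618 -.081 .128 70 90 5
```

```text
clock: 20.43
eef_pos: [0.6187, -0.0787, 0.2539]
orientation: [0.578, 0.582, 0.404, -0.405]
ft_force: [0.6, 0.1, 0.0]
finger_gap: 0.0162
finger_force: 59.9
t [-0.59 -0.    0.21] w [-0.01  0.01  0.01]
t [-0.6  -0.    0.21] w [-0.01  0.01  0.01]
t [-0.6  -0.    0.21] w [-0.01  0.01  0.01]
t [-0.6  -0.    0.21] w [-0.01  0.01  0.01]
t [-0.6 -0.   0.2] w [-0.01  0.01  0.01]
```

```bash
python3 -m handwheel '[{"tx":-0.6,"ty":0,"tz":0.2,"wx":0,"wy":0,"wz":0},{"tx":-0.6,"ty":0,"tz":0.2,"wx":0,"wy":0,"wz":0},{"tx":-0.6,"ty":0,"tz":0.2,"wx":0,"wy":0,"wz":0},{"tx":-0.6,"ty":0,"tz":0.2,"wx":0,"wy":0,"wz":0},{"tx":-0.6,"ty":0,"tz":0.2,"wx":0,"wy":0,"wz":0},{"tx":0,"ty":0,"tz":0,"wx":0,"wy":0,"wz":0},{"tx":0,"ty":0,"tz":0,"wx":0,"wy":0,"wz":0}]'
python3 -m handwheel '[{"tx":-0.1,"ty":0,"tz":0.04,"wx":0,"wy":0,"wz":0},{"tx":0,"ty":0,"tz":0,"wx":0,"wy":0,"wz":0},{"tx":0,"ty":0,"tz":0,"wx":0,"wy":0,"wz":0}]'
python3 -m handwheel '[{"tx":-0.06,"ty":0,"tz":0.02,"wx":0,"wy":0,"wz":0},{"tx":0,"ty":0,"tz":0,"wx":0,"wy":0,"wz":0},{"tx":0,"ty":0,"tz":0,"wx":0,"wy":0,"wz":0}]'
```

```text
clock: 21.02
eef_pos: [0.619, -0.0854, 0.126]
orientation: [0.579, 0.58, 0.404, -0.406]
ft_force: [-0.4, 0.4, -0.6]
finger_gap: 0.016
finger_force: 59.9
clock: 21.27
eef_pos: [0.619, -0.0845, 0.1227]
orientation: [0.579, 0.581, 0.405, -0.405]
ft_force: [0.8, -0.4, -1.5]
finger_gap: 0.016
finger_force: 59.9
clock: 21.52
eef_pos: [0.6192, -0.0841, 0.1207]
orientation: [0.578, 0.58, 0.406, -0.406]
ft_force: [0.7, -0.9, 5.2]
finger_gap: 0.0163
finger_force: 60.2
```

```bash
python3 -m handwheel '[{"tx":-0.03,"ty":0,"tz":0.01,"wx":0,"wy":0,"wz":0},{"tx":0,"ty":0,"tz":0,"wx":0,"wy":0,"wz":0},{"tx":0,"ty":0,"tz":0,"wx":0,"wy":0,"wz":0}]'
```

```text
clock: 21.77
eef_pos: [0.6193, -0.0838, 0.1207]
orientation: [0.578, 0.58, 0.406, -0.406]
ft_force: [-0.8, -1.9, 9.9]
finger_gap: 0.0162
finger_force: 60.6
```

Seated. I'll release, retract and head for the jaw knob.

```bash
python3 -m handwheel '[{"tx":0,"ty":0,"tz":0,"wx":0,"wy":0,"wz":0},{"tx":0,"ty":0,"tz":0,"wx":0,"wy":0,"wz":0},{"tx":0,"ty":0,"tz":0,"wx":0,"wy":0,"wz":0},{"tx":0,"ty":0,"tz":0,"wx":0,"wy":0,"wz":0},{"tx":0,"ty":0,"tz":-0.4,"wx":0,"wy":0,"wz":0},{"tx":0,"ty":0,"tz":-0.9,"wx":0,"wy":0,"wz":0},{"tx":0,"ty":0,"tz":-0.9,"wx":0,"wy":0,"wz":0},{"tx":0,"ty":0,"tz":-0.9,"wx":0,"wy":0,"wz":0}]' 0.5
python3 -m handwheel '[{"tx":0.8,"ty":0,"tz":-0.5,"wx":0,"wy":-0.9,"wz":0},{"tx":0.8,"ty":0,"tz":-0.5,"wx":0,"wy":-0.9,"wz":0},{"tx":0.6,"ty":0,"tz":-0.5,"wx":0,"wy":-0.9,"wz":0},{"tx":0.4,"ty":0,"tz":-0.5,"wx":0,"wy":-0.9,"wz":0},{"tx":0,"ty":0,"tz":0,"wx":0,"wy":-0.9,"wz":0},{"tx":0,"ty":0,"tz":0,"wx":0,"wy":-0.9,"wz":0},{"tx":0,"ty":0,"tz":0,"wx":0,"wy":0,"wz":0}]' 0.6
python3 seq.py .5524 .2226 .28 0 10 16
python3 -c "
from h import *
a=save('scene','s7.png');b=save('side','d7.png')
cv2.imwrite('pics/m7.png',np.hstack([cv2.resize(a[150:260,220:360],(420,330)),cv2.resize(b[140:290,170:320],(330,330))])[:,:,::-1])"
```

```text
clock: 22.43
eef_pos: [0.6185, -0.2018, 0.1607]
orientation: [0.579, 0.58, 0.404, -0.406]
ft_force: [0.2, 0.6, 0.6]
finger_gap: 0.0428
finger_force: 0.0
clock: 23.02
eef_pos: [0.6209, -0.2176, 0.2964]
orientation: [0.675, 0.683, 0.2, -0.196]
ft_force: [1.4, 1.4, 1.1]
finger_gap: 0.0512
finger_force: 0.0
t [ 0.57 -0.1   0.39] w [-0.2  -0.25  0.71]
t [ 0.57 -0.16  0.37] w [-0.2  -0.25  0.71]
t [ 0.56 -0.22  0.35] w [-0.2  -0.25  0.71]
t [ 0.55 -0.27  0.33] w [-0.2  -0.25  0.71]
t [ 0.54 -0.33  0.3 ] w [-0.2  -0.25  0.71]
t [ 0.51 -0.38  0.28] w [-0.2  -0.25  0.71]
t [ 0.49 -0.43  0.25] w [-0.2  -0.25  0.71]
t [ 0.46 -0.47  0.23] w [-0.2  -0.25  0.71]
t [ 0.42 -0.52  0.2 ] w [-0.2  -0.25  0.71]
t [ 0.38 -0.56  0.18] w [-0.2  -0.25  0.71]
t [ 0.34 -0.59  0.15] w [-0.2  -0.25  0.71]
t [ 0.29 -0.62  0.13] w [-0.2  -0.25  0.71]
t [ 0.24 -0.65  0.11] w [-0.2  -0.25  0.71]
t [ 0.18 -0.67  0.08] w [-0.2  -0.25  0.71]
t [ 0.13 -0.68  0.06] w [-0.2  -0.25  0.71]
t [ 0.07 -0.69  0.04] w [-0.2  -0.25  0.71]
```

View pics/m7.png

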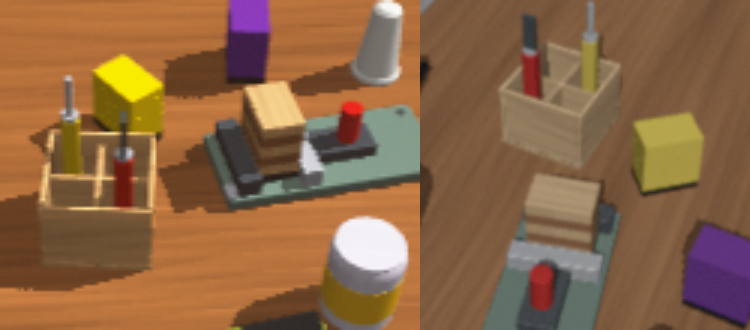

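Both tools stand upright in the rack (awl at crop 70,130, rasp at 123,165). Now the knob.

```bash
python3 -m handwheel '[{"tx":0.57,"ty":-0.1,"tz":0.39,"wx":-0.2,"wy":-0.25,"wz":0.71},{"tx":0.57,"ty":-0.16,"tz":0.37,"wx":-0.2,"wy":-0.25,"wz":0.71},{"tx":0.56,"ty":-0.22,"tz":0.35,"wx":-0.2,"wy":-0.25,"wz":0.71},{"tx":0.55,"ty":-0.27,"tz":0.33,"wx":-0.2,"wy":-0.25,"wz":0.71},{"tx":0.54,"ty":-0.33,"tz":0.3,"wx":-0.2,"wy":-0.25,"wz":0.71},{"tx":0.51,"ty":-0.38,"tz":0.28,"wx":-0.2,"wy":-0.25,"wz":0.71},{"tx":0.49,"ty":-0.43,"tz":0.25,"wx":-0.2,"wy":-0.25,"wz":0.71},{"tx":0.46,"ty":-0.47,"tz":0.23,"wx":-0.2,"wy":-0.25,"wz":0.71}]' >/dev/null
python3 -m handwheel '[{"tx":0.42,"ty":-0.52,"tz":0.2,"wx":-0.2,"wy":-0.25,"wz":0.71},{"tx":0.38,"ty":-0.56,"tz":0.18,"wx":-0.2,"wy":-0.25,"wz":0.71},{"tx":0.34,"ty":-0.59,"tz":0.15,"wx":-0.2,"wy":-0.25,"wz":0.71},{"tx":0.29,"ty":-0.62,"tz":0.13,"wx":-0.2,"wy":-0.25,"wz":0.71},{"tx":0.24,"ty":-0.65,"tz":0.11,"wx":-0.2,"wy":-0.25,"wz":0.71},{"tx":0.18,"ty":-0.67,"tz":0.08,"wx":-0.2,"wy":-0.25,"wz":0.71},{"tx":0.13,"ty":-0.68,"tz":0.06,"wx":-0.2,"wy":-0.25,"wz":0.71},{"tx":0.07,"ty":-0.69,"tz":0.04,"wx":-0.2,"wy":-0.25,"wz":0.71}]' 0.7 >/dev/null
python3 -m handwheel '[{"tx":0,"ty":0,"tz":0,"wx":0,"wy":0,"wz":0},{"tx":0,"ty":0,"tz":0,"wx":0,"wy":0,"wz":0}]'
python3 - <<'E'
from h import *
ci=env.camera_info('wrist');save('wrist','w8.png')
for q,z in(('jaw_knob',.058),('vise_seat',.015),('heel',.055)): print(q,[(np.round(d['xy']).tolist(),round(d['p'],2),onz('wrist',d['xy'],z,ci).round(4)) for d in env.landmark_of(q,'wrist')][:3])
E
python3 seq.py .5524 .2226 .12 0 10 4
```

```text
clock: 24.62
eef_pos: [0.5506, 0.2205, 0.2749]
orientation: [0.996, 0.088, -0.011, -0.004]
ft_force: [-0.2, -0.4, -0.2]
finger_gap: 0.0598
finger_force: 0.0
jaw_knob [([262.0, 156.0], 0.97, array([0.5539, 0.2212, 0.058 ])), ([307.0, 12.0], 0.57, array([0.7393, 0.1998, 0.058 ]))]
vise_seat [([335.0, 161.0], 0.31, array([0.5565, 0.1171, 0.015 ]))]
heel [([410.0, 219.0], 0.91, array([ 0.5035, -0.0072,  0.055 ])), ([302.0, 271.0], 0.73, array([0.3967, 0.1334, 0.055 ])), ([337.0, 161.0], 0.61, array([0.5647, 0.1264, 0.055 ]))]
t [ 0.03 -0.03  0.98] w [-0.02  0.03 -0.01]
t [ 0.02 -0.03  0.98] w [-0.02  0.03 -0.01]
t [ 0.02 -0.03  0.98] w [-0.02  0.03 -0.01]
t [ 0.01 -0.04  0.98] w [-0.02  0.03 -0.01]
```

View pics/w8.png

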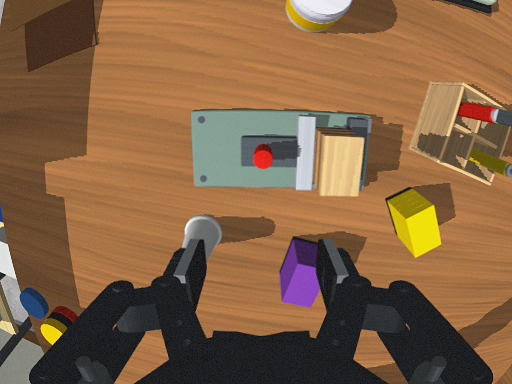

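The knob (262,156) is well located at (0.553, 0.222), and the bed edges are parallel to the tool axes. I'll descend, grip, and slide the jaw open by 42 mm.

```bash
python3 -m handwheel '[{"tx":0.05,"ty":-0.05,"tz":0.95,"wx":0,"wy":0.05,"wz":0},{"tx":0.02,"ty":-0.03,"tz":0.95,"wx":0,"wy":0.05,"wz":0},{"tx":0.02,"ty":-0.03,"tz":0.95,"wx":0,"wy":0,"wz":0},{"tx":0,"ty":0,"tz":0.95,"wx":0,"wy":0,"wz":0},{"tx":0,"ty":0,"tz":0,"wx":0,"wy":0,"wz":0},{"tx":0,"ty":0,"tz":0,"wx":0,"wy":0,"wz":0}]' 0.7; python3 seq.py .553 .222 .041 0 10 3
```

```text
clock: 25.32
eef_pos: [0.5523, 0.2231, 0.1255]
orientation: [0.996, 0.086, -0.003, -0.004]
ft_force: [-0.0, 0.7, 0.9]
finger_gap: 0.0599
finger_force: 0.0
t [0.01 0.02 0.7 ] w [-0.02  0.02 -0.01]
t [0.01 0.01 0.7 ] w [-0.02  0.02 -0.01]
t [0.01 0.01 0.7 ] w [-0.02  0.02 -0.01]
```

```bash
python3 -m handwheel '[{"tx":0,"ty":0,"tz":0.7,"wx":0,"wy":0,"wz":0},{"tx":0,"ty":0,"tz":0.7,"wx":0,"wy":0,"wz":0},{"tx":0,"ty":0,"tz":0.7,"wx":0,"wy":0,"wz":0},{"tx":0,"ty":0,"tz":0,"wx":0,"wy":0,"wz":0}]';python3 -m handwheel '[{"tx":0,"ty":0,"tz":0,"wx":0,"wy":0,"wz":0},{"tx":0,"ty":0,"tz":0,"wx":0,"wy":0,"wz":0},{"tx":0,"ty":0,"tz":0,"wx":0,"wy":0,"wz":0},{"tx":0,"ty":0,"tz":0,"wx":0,"wy":0,"wz":0},{"tx":0,"ty":0,"tz":0,"wx":0,"wy":0,"wz":0},{"tx":0,"ty":0,"tz":0,"wx":0,"wy":0,"wz":0}]' 0 80
python3 -m handwheel '[{"tx":0,"ty":-0.1,"tz":0,"wx":0,"wy":0,"wz":0},{"tx":0,"ty":-0.2,"tz":0,"wx":0,"wy":0,"wz":0},{"tx":0,"ty":-0.2,"tz":0,"wx":0,"wy":0,"wz":0},{"tx":0,"ty":-0.2,"tz":0,"wx":0,"wy":0,"wz":0},{"tx":0,"ty":-0.2,"tz":0,"wx":0,"wy":0,"wz":0},{"tx":0,"ty":-0.1,"tz":0,"wx":0,"wy":0,"wz":0},{"tx":0,"ty":0,"tz":0,"wx":0,"wy":0,"wz":0},{"tx":0,"ty":0,"tz":0,"wx":0,"wy":0,"wz":0}]'
```

```text
clock: 25.65
eef_pos: [0.552, 0.2247, 0.041]
orientation: [0.996, 0.086, -0.003, -0.004]
ft_force: [-1.0, -1.1, -0.2]
finger_gap: 0.0597
finger_force: 0.0
clock: 26.15
eef_pos: [0.555, 0.2251, 0.0459]
orientation: [0.996, 0.086, 0.001, -0.004]
ft_force: [-0.2, -2.7, 7.6]
finger_gap: 0.022
finger_force: 77.9
clock: 26.82
eef_pos: [0.5484, 0.265, 0.0459]
orientation: [0.996, 0.086, 0.002, -0.005]
ft_force: [1.0, -2.8, 7.3]
finger_gap: 0.0219
finger_force: 79.0
```

Jaw opened about 40 mm. I'll release, rise, and check which tilts the arm can reach at the heel.

```bash
python3 -m handwheel '[{"tx":0,"ty":0,"tz":0,"wx":0,"wy":0,"wz":0},{"tx":0,"ty":0,"tz":0,"wx":0,"wy":0,"wz":0},{"tx":0,"ty":0,"tz":0,"wx":0,"wy":0,"wz":0},{"tx":0,"ty":0,"tz":-0.5,"wx":0,"wy":0,"wz":0},{"tx":0,"ty":0,"tz":-0.9,"wx":0,"wy":0,"wz":0},{"tx":0,"ty":0.3,"tz":-0.9,"wx":0,"wy":0,"wz":0},{"tx":0,"ty":0.8,"tz":-0.9,"wx":0,"wy":0,"wz":0},{"tx":-0.3,"ty":0.9,"tz":-0.9,"wx":0,"wy":0,"wz":0}]' 0.7
python3 -m handwheel '[{"tx":-0.6,"ty":0.6,"tz":-0.5,"wx":0,"wy":0,"wz":0},{"tx":-0.6,"ty":0.4,"tz":-0.5,"wx":0,"wy":0,"wz":0},{"tx":0,"ty":0,"tz":0,"wx":0,"wy":0,"wz":0},{"tx":0,"ty":0,"tz":0,"wx":0,"wy":0,"wz":0}]'
python3 - <<'E'
from kin2 import *
save('wrist','w9.png')
q=env.sense()['joint_pos']; print(q.round(2))
p=np.array([.569,.137,.08])
for psi in(10,):
    x=q
    for sgn in(1,-1):
        x=q
        for a in range(0,90,5):
            s=ik(p+[0,0,.0],Rt(sgn*a,psi),1,q0=x)
            if not s: print('stop',sgn*a);break
            x=s[0]
            if a%15==0: print(sgn*a,x.round(2))
E
```

```text
clock: 27.48
eef_pos: [0.5495, 0.1962, 0.1962]
orientation: [0.996, 0.088, -0.0, -0.005]
ft_force: [1.6, -0.8, 0.6]
finger_gap: 0.0599
finger_force: 0.0
clock: 27.82
eef_pos: [0.5082, 0.1461, 0.2356]
orientation: [0.996, 0.086, 0.0, -0.005]
ft_force: [-0.4, 0.6, -0.2]
finger_gap: 0.0599
finger_force: 0.0
[-0.33  0.35  0.01  1.75 -0.02  1.04 -1.71]
0 [-0.28  0.6   0.01  1.8  -0.01  0.74 -1.67]
15 [-0.33  0.51  0.05  2.05  0.02  0.31 -1.71]
stop 25
0 [-0.28  0.6   0.01  1.8  -0.01  0.74 -1.67]
-15 [-0.26  0.73 -0.    1.54 -0.02  1.13 -1.65]
-30 [-0.25  0.89 -0.    1.28 -0.04  1.49 -1.64]
-45 [-0.24  1.07 -0.01  1.02 -0.05  1.84 -1.64]
stop -50
```

View pics/w9.png

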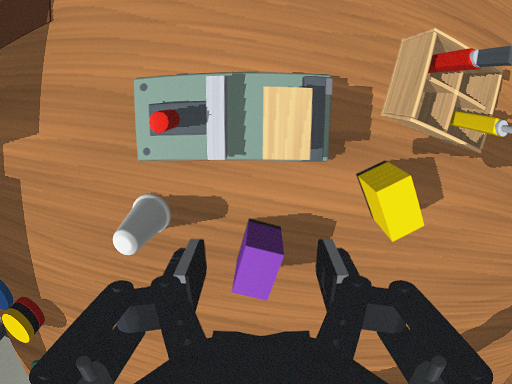

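The wrist view shows the jaw open (white jaw at col 215) and the heel standing free (top face cols 263–312, rows 87–160). Tilt at the fixture is limited to about −45…+20°. So I'll flip in two steps: lay the heel on the bench with a sideways approach, then regrasp it from the opposite side.

Run:
```python
from kin2 import *
ci=env.camera_info('wrist')
C=np.array([onz('wrist',c,.095,ci)[:2] for c in[(263,87),(312,87),(312,160),(263,160)]]); print(C.round(4),C.mean(0).round(4), np.linalg.norm(C[0]-C[1]),np.linalg.norm(C[1]-C[2]))
B=np.array([onz('wrist',c,.015,ci)[:2] for c in[(134,79),(139,160),(330,75),(327,161)]]);print('bed corners',B.round(4))
u=np.array([np.cos(.1745),np.sin(.1745)]);v=np.array([-u[1],u[0]]);o=np.array([.569,.136])
print('heel in fixture',((C-o)@np.array([u,v]).T).round(4),'bed',((B-o)@np.array([u,v]).T).round(4))
for x,y in((.5,-.3),(.55,-.25),(.6,-.3),(.5,-.2),(.45,-.25)):
  for psi in range(-30,151,30):
    r=[]
    for ps,a in((psi,60),(psi+180,55)):
      for z in(.05,.16): r.append(len(ik(np.array([x,y,z]),Rt(a,ps),8)))
    if min(r)>0: print(x,y,psi,r)
```

```text
[[0.5966 0.1615]
 [0.6055 0.1165]
 [0.5363 0.1024]
 [0.5277 0.1493]] [0.5665 0.1324] 0.045838593517205144 0.07057044446417038
bed corners [[0.5895 0.3262]
 [0.4847 0.3078]
 [0.6301 0.0854]
 [0.5243 0.067 ]]
heel in fixture [[ 0.0316  0.0203]
 [ 0.0325 -0.0255]
 [-0.038  -0.0275]
 [-0.0384  0.0203]] bed [[ 0.0532  0.1838]
 [-0.0532  0.1838]
 [ 0.0514 -0.0604]
 [-0.056  -0.0602]]
0.5 -0.3 90 [3, 3, 5, 5]
0.55 -0.25 30 [5, 5, 2, 2]
0.55 -0.25 90 [3, 3, 2, 3]
0.6 -0.3 30 [5, 5, 2, 2]
0.6 -0.3 90 [2, 2, 3, 4]
0.5 -0.2 30 [3, 4, 1, 1]
0.45 -0.25 30 [4, 4, 1, 1]
```

Measured heel size 45.8 × 70.6 mm agrees with the listing. I'll grasp it by the y sides at tilt −30°.

```bash
python3 seq.py .572 .1345 .16 -30 10 5
```

```text
t [0.3  0.12 0.37] w [-0.02 -0.87  0.  ]
t [0.34 0.12 0.34] w [-0.02 -0.87  0.  ]
t [0.37 0.12 0.3 ] w [-0.02 -0.87  0.  ]
t [0.4  0.12 0.26] w [-0.02 -0.87  0.  ]
t [0.43 0.12 0.22] w [-0.02 -0.87  0.  ]
```

```bash
python3 -m handwheel '[{"tx":0.3,"ty":0.12,"tz":0.37,"wx":-0.02,"wy":-0.87,"wz":0},{"tx":0.34,"ty":0.12,"tz":0.34,"wx":-0.02,"wy":-0.87,"wz":0},{"tx":0.37,"ty":0.12,"tz":0.3,"wx":-0.02,"wy":-0.87,"wz":0},{"tx":0.4,"ty":0.12,"tz":0.26,"wx":-0.02,"wy":-0.87,"wz":0},{"tx":0.43,"ty":0.12,"tz":0.22,"wx":-0.02,"wy":-0.87,"wz":0},{"tx":0,"ty":0,"tz":0,"wx":0,"wy":0,"wz":0},{"tx":0,"ty":0,"tz":0,"wx":0,"wy":0,"wz":0}]' 0.85; python3 seq.py .572 .1345 .054 -30 10 4
```

```text
clock: 28.45
eef_pos: [0.5709, 0.1349, 0.1504]
orientation: [0.96, 0.085, -0.264, 0.025]
ft_force: [-0.1, 0.6, 0.3]
finger_gap: 0.0723
finger_force: 0.0
t [0.31 0.   0.51] w [0.01 0.03 0.  ]
t [0.31 0.   0.52] w [0.01 0.03 0.  ]
t [0.31 0.   0.52] w [0.01 0.03 0.  ]
t [0.31 0.   0.52] w [0.01 0.03 0.  ]
```

```bash
python3 -m handwheel '[{"tx":0.31,"ty":0,"tz":0.52,"wx":0,"wy":0.03,"wz":0},{"tx":0.31,"ty":0,"tz":0.52,"wx":0,"wy":0.03,"wz":0},{"tx":0.31,"ty":0,"tz":0.52,"wx":0,"wy":0.03,"wz":0},{"tx":0.31,"ty":0,"tz":0.52,"wx":0,"wy":0.03,"wz":0},{"tx":0,"ty":0,"tz":0,"wx":0,"wy":0,"wz":0},{"tx":0,"ty":0,"tz":0,"wx":0,"wy":0,"wz":0}]'; python3 -m handwheel '[{"tx":0,"ty":0,"tz":0,"wx":0,"wy":0,"wz":0},{"tx":0,"ty":0,"tz":0,"wx":0,"wy":0,"wz":0},{"tx":0,"ty":0,"tz":0,"wx":0,"wy":0,"wz":0},{"tx":0,"ty":0,"tz":0,"wx":0,"wy":0,"wz":0},{"tx":0,"ty":0,"tz":0,"wx":0,"wy":0,"wz":0},{"tx":0,"ty":0,"tz":0,"wx":0,"wy":0,"wz":0}]' 0 80
python3 -c "
from h import *
save('scene','s10.png');save('side','d10.png')"
```

```text
clock: 28.95
eef_pos: [0.5733, 0.1351, 0.0642]
orientation: [0.964, 0.086, -0.25, 0.023]
ft_force: [-0.2, 1.3, 0.5]
finger_gap: 0.073
finger_force: 0.0
clock: 29.45
eef_pos: [0.575, 0.1346, 0.0651]
orientation: [0.965, 0.085, -0.249, 0.023]
ft_force: [1.0, 0.7, 6.5]
finger_gap: 0.045
finger_force: 82.6
```

Gripped at 83 N, with finger gap 45 mm. Lift.

```bash
python3 -m handwheel '[{"tx":-0.24,"ty":0,"tz":-0.43,"wx":0,"wy":0,"wz":0},{"tx":-0.48,"ty":0,"tz":-0.87,"wx":0,"wy":0,"wz":0},{"tx":-0.48,"ty":0,"tz":-0.87,"wx":0,"wy":0,"wz":0},{"tx":-0.48,"ty":0,"tz":-0.87,"wx":0,"wy":0,"wz":0},{"tx":-0.48,"ty":0,"tz":-0.87,"wx":0,"wy":0,"wz":0},{"tx":-0.48,"ty":0,"tz":-0.87,"wx":0,"wy":0,"wz":0},{"tx":-0.24,"ty":0,"tz":-0.43,"wx":0,"wy":0,"wz":0},{"tx":0,"ty":0,"tz":0,"wx":0,"wy":0,"wz":0}]'; python3 seq.py .52 -.30 .28 -15 60 14
```

```text
clock: 30.22
eef_pos: [0.5758, 0.1351, 0.307]
orientation: [0.965, 0.085, -0.245, 0.023]
ft_force: [0.4, -0.2, -1.5]
finger_gap: 0.0448
finger_force: 82.1
t [-0.18  0.75  0.16] w [-0.19  0.13 -0.48]
t [-0.23  0.73  0.17] w [-0.19  0.13 -0.48]
t [-0.27  0.71  0.18] w [-0.19  0.13 -0.48]
t [-0.32  0.69  0.19] w [-0.19  0.13 -0.48]
t [-0.36  0.67  0.2 ] w [-0.19  0.13 -0.48]
t [-0.4   0.64  0.21] w [-0.19  0.13 -0.48]
t [-0.44  0.61  0.22] w [-0.19  0.13 -0.48]
t [-0.48  0.58  0.23] w [-0.19  0.13 -0.48]
t [-0.51  0.55  0.23] w [-0.19  0.13 -0.48]
t [-0.55  0.51  0.24] w [-0.19  0.13 -0.48]
t [-0.58  0.47  0.24] w [-0.19  0.13 -0.48]
t [-0.61  0.43  0.24] w [-0.19  0.13 -0.48]
t [-0.64  0.39  0.24] w [-0.19  0.13 -0.48]
t [-0.66  0.35  0.24] w [-0.19  0.13 -0.48]
```

```bash
python3 -m handwheel '[{"tx":-0.18,"ty":0.75,"tz":0.16,"wx":-0.19,"wy":0.13,"wz":-0.48},{"tx":-0.23,"ty":0.73,"tz":0.17,"wx":-0.19,"wy":0.13,"wz":-0.48},{"tx":-0.27,"ty":0.71,"tz":0.18,"wx":-0.19,"wy":0.13,"wz":-0.48},{"tx":-0.32,"ty":0.69,"tz":0.19,"wx":-0.19,"wy":0.13,"wz":-0.48},{"tx":-0.36,"ty":0.67,"tz":0.2,"wx":-0.19,"wy":0.13,"wz":-0.48},{"tx":-0.4,"ty":0.64,"tz":0.2,"wx":-0.19,"wy":0.13,"wz":-0.48},{"tx":-0.44,"ty":0.61,"tz":0.22,"wx":-0.19,"wy":0.13,"wz":-0.48},{"tx":-0.48,"ty":0.58,"tz":0.23,"wx":-0.19,"wy":0.13,"wz":-0.48}]' >/dev/null
python3 -m handwheel '[{"tx":-0.51,"ty":0.55,"tz":0.23,"wx":-0.19,"wy":0.13,"wz":-0.48},{"tx":-0.55,"ty":0.51,"tz":0.24,"wx":-0.19,"wy":0.13,"wz":-0.48},{"tx":-0.58,"ty":0.47,"tz":0.24,"wx":-0.19,"wy":0.13,"wz":-0.48},{"tx":-0.61,"ty":0.43,"tz":0.24,"wx":-0.19,"wy":0.13,"wz":-0.48},{"tx":-0.64,"ty":0.39,"tz":0.24,"wx":-0.19,"wy":0.13,"wz":-0.48},{"tx":-0.66,"ty":0.35,"tz":0.24,"wx":-0.19,"wy":0.13,"wz":-0.48},{"tx":0,"ty":0,"tz":0,"wx":0,"wy":0,"wz":0},{"tx":0,"ty":0,"tz":0,"wx":0,"wy":0,"wz":0}]'
python3 seq.py .52 -.30 .25 61 90 13 | sed -n '1p;5p;9p;13p'
python3 - <<'E'
from kin2 import *
q=env.sense()['joint_pos']; print(q.round(2))
x=q;
for a,psi,z in((0,70,.25),(30,80,.25),(61,90,.25),(61,90,.044)):
    s=ik(np.array([.52,-.3,z]),Rt(a,psi),1,q0=x); 
    if not s: print('fail',a); break
    x=s[0]; print(a,x.round(2))
E
```

```text
clock: 31.55
eef_pos: [0.5156, -0.3026, 0.2756]
orientation: [0.86, 0.492, -0.121, 0.063]
ft_force: [0.1, 0.4, -2.9]
finger_gap: 0.0448
finger_force: 82.2
t [0.02 0.01 0.05] w [ 0.14  0.83 -0.34]
t [0.   0.01 0.05] w [ 0.14  0.83 -0.34]
t [-0.02  0.01  0.04] w [ 0.14  0.83 -0.34]
t [-0.04  0.01  0.03] w [ 0.14  0.83 -0.34]
[ 0.39  0.46 -0.09  1.49  0.32  1.28 -0.33]
0 [ 0.62  0.45 -0.22  1.54  0.11  1.16  0.03]
30 [ 0.97  0.64 -0.44  1.37 -0.22  1.4   0.47]
61 [ 1.07  0.97 -0.57  1.1  -0.39  1.81  0.59]
61 [ 1.06  1.19 -0.52  1.18 -0.29  1.58  0.76]
```

```bash
python3 -m handwheel '[{"tx":0.02,"ty":0,"tz":0.05,"wx":0.14,"wy":0.83,"wz":-0.34},{"tx":0.02,"ty":0,"tz":0.05,"wx":0.14,"wy":0.83,"wz":-0.34},{"tx":0,"ty":0,"tz":0.05,"wx":0.14,"wy":0.83,"wz":-0.34},{"tx":0,"ty":0,"tz":0.05,"wx":0.14,"wy":0.83,"wz":-0.34},{"tx":0,"ty":0,"tz":0.05,"wx":0.14,"wy":0.83,"wz":-0.34},{"tx":0,"ty":0,"tz":0.05,"wx":0.14,"wy":0.83,"wz":-0.34},{"tx":0,"ty":0,"tz":0.05,"wx":0.14,"wy":0.83,"wz":-0.34}]' >/dev/null
python3 -m handwheel '[{"tx":0,"ty":0,"tz":0.05,"wx":0.14,"wy":0.83,"wz":-0.34},{"tx":-0.02,"ty":0,"tz":0.04,"wx":0.14,"wy":0.83,"wz":-0.34},{"tx":-0.02,"ty":0,"tz":0.04,"wx":0.14,"wy":0.83,"wz":-0.34},{"tx":-0.03,"ty":0,"tz":0.03,"wx":0.14,"wy":0.83,"wz":-0.34},{"tx":-0.03,"ty":0,"tz":0.03,"wx":0.14,"wy":0.83,"wz":-0.34},{"tx":-0.04,"ty":0,"tz":0.03,"wx":0.14,"wy":0.83,"wz":-0.34},{"tx":0,"ty":0,"tz":0,"wx":0,"wy":0,"wz":0},{"tx":0,"ty":0,"tz":0,"wx":0,"wy":0,"wz":0}]'
python3 seq.py .52 -.30 .06 61 90 8; python3 -c "
from h import *
print(env.sense()['joint_pos'].round(2))
a=save('scene','s11.png');b=save('side','d11.png')
cv2.imwrite('pics/m11.png',np.hstack([cv2.resize(a[110:240,120:300],(450,325)),cv2.resize(b[40:180,220:360],(325,325))])[:,:,::-1])"
```

```text
clock: 32.8
eef_pos: [0.5172, -0.2962, 0.2484]
orientation: [0.611, 0.609, 0.354, -0.363]
ft_force: [0.6, 0.6, -1.4]
finger_gap: 0.0447
finger_force: 82.4
t [-0.52  0.02  0.28] w [-0.01  0.   -0.01]
t [-0.52  0.02  0.28] w [-0.01  0.   -0.01]
t [-0.52  0.01  0.28] w [-0.01  0.   -0.01]
t [-0.52  0.01  0.28] w [-0.01  0.   -0.01]
t [-0.52  0.01  0.28] w [-0.01  0.   -0.01]
t [-0.52  0.01  0.28] w [-0.01  0.   -0.01]
t [-0.52  0.01  0.28] w [-0.01  0.   -0.01]
t [-0.52  0.01  0.28] w [-0.01  0.   -0.01]
[ 1.04  0.96 -0.5   1.11 -0.42  1.82  0.63]
```

View pics/m11.png

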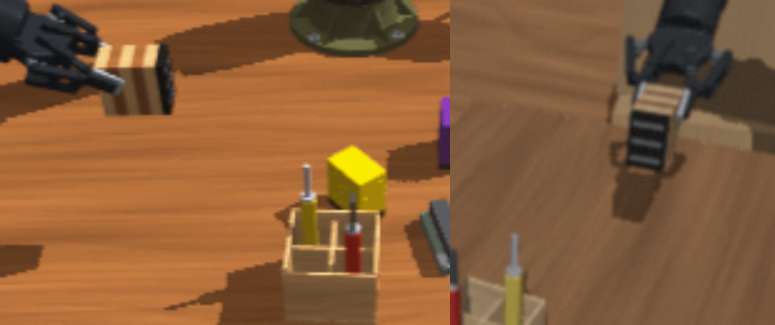

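The heel is level, with its tread facing +y (black end at scene crop 167,80). I'll lower it to the bench.

```bash
python3 -m handwheel '[{"tx":-0.52,"ty":0,"tz":0.28,"wx":0,"wy":0,"wz":0},{"tx":-0.52,"ty":0,"tz":0.28,"wx":0,"wy":0,"wz":0},{"tx":-0.52,"ty":0,"tz":0.28,"wx":0,"wy":0,"wz":0},{"tx":-0.52,"ty":0,"tz":0.28,"wx":0,"wy":0,"wz":0},{"tx":-0.52,"ty":0,"tz":0.28,"wx":0,"wy":0,"wz":0},{"tx":-0.52,"ty":0,"tz":0.28,"wx":0,"wy":0,"wz":0},{"tx":-0.52,"ty":0,"tz":0.28,"wx":0,"wy":0,"wz":0},{"tx":-0.4,"ty":0,"tz":0.2,"wx":0,"wy":0,"wz":0}]'
python3 -m handwheel '[{"tx":0,"ty":0,"tz":0,"wx":0,"wy":0,"wz":0},{"tx":0,"ty":0,"tz":0,"wx":0,"wy":0,"wz":0}]'
python3 -m handwheel '[{"tx":-0.1,"ty":0,"tz":0.05,"wx":0,"wy":0,"wz":0},{"tx":-0.1,"ty":0,"tz":0.05,"wx":0,"wy":0,"wz":0},{"tx":0,"ty":0,"tz":0,"wx":0,"wy":0,"wz":0},{"tx":0,"ty":0,"tz":0,"wx":0,"wy":0,"wz":0}]'
```

```text
clock: 33.57
eef_pos: [0.5165, -0.2995, 0.0687]
orientation: [0.61, 0.612, 0.353, -0.359]
ft_force: [-0.5, -0.8, -0.8]
finger_gap: 0.0451
finger_force: 82.4
clock: 33.73
eef_pos: [0.5161, -0.2995, 0.0691]
orientation: [0.61, 0.61, 0.354, -0.361]
ft_force: [0.6, -1.2, -1.2]
finger_gap: 0.0452
finger_force: 82.4
clock: 34.07
eef_pos: [0.5156, -0.3004, 0.0594]
orientation: [0.61, 0.61, 0.354, -0.361]
ft_force: [-0.7, -0.2, -2.5]
finger_gap: 0.0449
finger_force: 82.4
```

```bash
python3 -m handwheel '[{"tx":-0.14,"ty":0,"tz":0.08,"wx":0,"wy":0,"wz":0},{"tx":-0.14,"ty":0,"tz":0.08,"wx":0,"wy":0,"wz":0},{"tx":0,"ty":0,"tz":0,"wx":0,"wy":0,"wz":0},{"tx":0,"ty":0,"tz":0,"wx":0,"wy":0,"wz":0}]'
python3 -m handwheel '[{"tx":-0.04,"ty":0,"tz":0.02,"wx":0,"wy":0,"wz":0},{"tx":-0.04,"ty":0,"tz":0.02,"wx":0,"wy":0,"wz":0},{"tx":0,"ty":0,"tz":0,"wx":0,"wy":0,"wz":0},{"tx":0,"ty":0,"tz":0,"wx":0,"wy":0,"wz":0}]'
```

```text
clock: 34.4
eef_pos: [0.5151, -0.2999, 0.0453]
orientation: [0.61, 0.61, 0.354, -0.362]
ft_force: [-0.5, -0.4, -1.6]
finger_gap: 0.045
finger_force: 82.4
clock: 34.73
eef_pos: [0.5155, -0.3002, 0.0431]
orientation: [0.61, 0.61, 0.355, -0.361]
ft_force: [-0.4, -1.7, 3.0]
finger_gap: 0.0446
finger_force: 82.6
```

Contact. I'll release, back off and check the path for the opposite-side grasp.

```bash
python3 -m handwheel '[{"tx":0,"ty":0,"tz":0,"wx":0,"wy":0,"wz":0},{"tx":0,"ty":0,"tz":0,"wx":0,"wy":0,"wz":0},{"tx":0,"ty":0,"tz":0,"wx":0,"wy":0,"wz":0},{"tx":0,"ty":0,"tz":0,"wx":0,"wy":0,"wz":0},{"tx":0,"ty":0,"tz":-0.5,"wx":0,"wy":0,"wz":0},{"tx":0,"ty":0,"tz":-0.9,"wx":0,"wy":0,"wz":0},{"tx":0,"ty":0,"tz":-0.9,"wx":0,"wy":0,"wz":0},{"tx":0.4,"ty":0,"tz":-0.8,"wx":0,"wy":0,"wz":0}]' 0.85
python3 -m handwheel '[{"tx":0.8,"ty":0,"tz":-0.3,"wx":0,"wy":-0.8,"wz":0},{"tx":0.8,"ty":0,"tz":-0.3,"wx":0,"wy":-0.8,"wz":0},{"tx":0.6,"ty":0,"tz":-0.3,"wx":0,"wy":-0.8,"wz":0},{"tx":0.5,"ty":0,"tz":-0.3,"wx":0,"wy":-0.8,"wz":0},{"tx":0,"ty":0,"tz":0,"wx":0,"wy":-0.8,"wz":0},{"tx":0,"ty":0,"tz":0,"wx":0,"wy":-0.8,"wz":0},{"tx":0,"ty":0,"tz":0,"wx":0,"wy":0,"wz":0}]'
python3 - <<'E'
from kin2 import *
s=env.sense(); x=s['joint_pos']; print(x.round(2))
for a,psi,y,z in((0,90,-.35,.26),(0,60,-.32,.28),(0,30,-.3,.28),(0,0,-.28,.28),(0,-30,-.26,.28),(0,-60,-.25,.28),(0,-90,-.24,.26),(20,-90,-.24,.24),(40,-90,-.23,.2),(55,-90,-.2,.15),(55,-90,-.29,.031)):
    r=ik(np.array([.5155,y,z]),Rt(a,psi),1,q0=x)
    if not r: print('fail',a,psi); break
    x=r[0]; print(a,psi,x.round(2),'elbow',pts(x)[0].round(2),'wrist',pts(x)[1].round(2))
for ps in(-60,-75,-90,-105,-120):
  for z in(.031,.15):
    for r in ik(np.array([.5155,-.29,z]),Rt(55,ps),12)[:4]: print(ps,z,r.round(2))
E
```

```text
clock: 35.4
eef_pos: [0.5149, -0.4027, 0.1151]
orientation: [0.611, 0.609, 0.354, -0.362]
ft_force: [0.8, -0.8, -1.5]
finger_gap: 0.0726
finger_force: 0.0
clock: 35.98
eef_pos: [0.5197, -0.3715, 0.2375]
orientation: [0.684, 0.69, 0.166, -0.169]
ft_force: [2.4, 0.2, 1.6]
finger_gap: 0.0727
finger_force: 0.0
[ 0.94  0.75 -0.37  1.15 -0.13  1.57  0.65]
0 90 [ 0.74  0.49 -0.3   1.46  0.15  1.22  0.42] elbow [ 0.19 -0.2   0.75] wrist [ 0.52 -0.35  0.62]
0 60 [ 0.63  0.44 -0.18  1.47  0.08  1.24 -0.09] elbow [ 0.19 -0.17  0.76] wrist [ 0.52 -0.32  0.64]
0 30 [ 0.53  0.42 -0.06  1.5   0.03  1.22 -0.59] elbow [ 0.19 -0.14  0.77] wrist [ 0.52 -0.3   0.64]
0 0 [ 0.42  0.41  0.06  1.53 -0.02  1.21 -1.09] elbow [ 0.2  -0.11  0.78] wrist [ 0.52 -0.28  0.64]
0 -30 [ 0.31  0.4   0.18  1.55 -0.07  1.2  -1.6 ] elbow [ 0.2  -0.09  0.78] wrist [ 0.52 -0.26  0.64]
0 -60 [ 0.21  0.4   0.3   1.56 -0.12  1.2  -2.08] elbow [ 0.21 -0.07  0.78] wrist [ 0.52 -0.25  0.64]
0 -90 [ 0.11  0.42  0.43  1.61 -0.19  1.15 -2.56] elbow [ 0.22 -0.05  0.78] wrist [ 0.52 -0.24  0.62]
20 -90 [-0.28  0.44  0.68  1.78  0.08  
[... 492 characters left out ...]
-75 0.15 [-0.28  0.63  0.35  2.25  1.58  0.71  1.92]
-90 0.031 [-0.66  1.27  1.12  2.09 -0.4   0.21 -2.81]
-90 0.031 [-0.67  1.29  1.14  2.09 -0.51  0.22 -2.7 ]
-90 0.031 [-0.67  1.29  1.15  2.09 -0.52  0.22 -2.69]
-90 0.031 [-0.67  1.3   1.16  2.09 -0.59  0.23 -2.62]
-90 0.15 [-0.71  1.09  1.26  2.05 -0.16  0.36 -2.85]
-90 0.15 [-0.72  1.1   1.28  2.05 -0.21  0.36 -2.8 ]
-90 0.15 [-0.71  1.08  1.26  2.05 -0.16  0.36 -2.85]
-90 0.15 [-0.71  1.09  1.26  2.05 -0.17  0.36 -2.84]
-105 0.031 [-0.65  1.42  1.3   1.88 -0.55  0.64 -2.81]
-105 0.031 [-0.65  1.42  1.31  1.88 -0.57  0.64 -2.8 ]
-105 0.031 [-0.65  1.42  1.31  1.88 -0.57  0.64 -2.8 ]
-105 0.031 [-0.65  1.41  1.29  1.88 -0.53  0.63 -2.83]
```

The half-turn-symmetric grasp (psi = 90°, tilt −55°) avoids the joint 7 limit. I'll check that path through to placement in the fixture.

Run:
```python
from kin2 import *
s=env.sense(); x0=s['joint_pos']
P=[(15,90,.5155,-.35,.26),(0,90,.5155,-.32,.26),(-15,90,.5155,-.30,.26),(-30,90,.5155,-.26,.24),(-45,90,.5155,-.23,.2),(-55,90,.5155,-.22,.16),(-55,90,.5155,-.29,.031),(-55,90,.5155,-.29,.15),(-40,90,.5155,-.25,.26),(-20,100,.52,-.2,.3),(0,120,.53,-.1,.3),(15,150,.54,0,.3),(25,170,.55,.08,.3),(35,190,.565,.132,.25),(35,190,.565,.132,.055)]
for b in(55,50,45,40):
    x=x0
    for a,psi,*p in P:
        a={-55:-b,35:90-b}.get(a,a)
        r=ik(np.array(p),Rt(a,psi),1,q0=x)
        if not r: print('fail',a,psi,p); break
        x=r[0]; 
        if b in(55,45): print(a,psi,p[2],x.round(2),'wrist',pts(x)[1].round(2))
```

```text
15 90 0.26 [ 0.86  0.59 -0.34  1.31 -0.03  1.41  0.57] wrist [ 0.52 -0.44  0.61]
0 90 0.26 [ 0.7   0.46 -0.3   1.5   0.14  1.2   0.38] wrist [ 0.52 -0.32  0.62]
-15 90 0.26 [ 0.5   0.39 -0.24  1.66  0.39  1.06  0.1 ] wrist [ 0.52 -0.21  0.61]
-30 90 0.24 [ 0.23  0.38 -0.18  1.83  0.71  1.02 -0.34] wrist [ 0.52 -0.08  0.55]
-45 90 0.2 [-0.02  0.5  -0.11  1.97  0.99  1.08 -0.79] wrist [0.52 0.02 0.45]
-55 90 0.16 [-0.15  0.64 -0.06  2.03  1.13  1.15 -1.07] wrist [0.52 0.07 0.37]
-55 90 0.031 [-0.04  0.88 -0.02  2.08  1.39  1.   -1.35] wrist [0.52 0.   0.24]
-55 90 0.15 [-0.02  0.66 -0.05  2.05  1.25  1.08 -1.07] wrist [0.52 0.   0.36]
-40 90 0.26 [ 0.12  0.39 -0.19  1.87  0.88  1.13 -0.55] wrist [ 0.52 -0.02  0.54]
-20 100 0.3 [ 0.35  0.29 -0.32  1.73  0.48  1.11  0.  ] wrist [ 0.5  -0.08  0.64]
0 120 0.3 [ 0.5   0.35 -0.51  1.61  0.18  1.24  0.48] wrist [ 0.53 -0.1   0.66]
15 150 0.3 [ 0.42  0.52 -0.67  1.41  0.14  1.51  0.82] wrist [ 0.62 -0.05  0.65]
25 170 0.3 [ 0.24  0.68 -0.73  1.2   0.19  1.77  0.95] wrist [0.7  0.05 0.63]
35 190 0.25 [-0.16  0.81 -0.2   1.03  0.05  1.92  1.4 ] 
[... 551 characters left out ...]
[-0.04  0.56 -0.11  2.    1.03  1.04 -0.9 ] wrist [0.52 0.03 0.41]
-45 90 0.031 [ 0.05  0.79 -0.05  2.07  1.33  0.85 -1.19] wrist [ 0.52 -0.04  0.29]
-45 90 0.15 [ 0.09  0.58 -0.1   2.01  1.13  0.97 -0.87] wrist [ 0.52 -0.04  0.4 ]
-40 90 0.26 [ 0.13  0.39 -0.19  1.87  0.88  1.13 -0.55] wrist [ 0.52 -0.02  0.54]
-20 100 0.3 [ 0.35  0.29 -0.33  1.73  0.49  1.11  0.  ] wrist [ 0.5  -0.08  0.64]
0 120 0.3 [ 0.5   0.35 -0.52  1.61  0.18  1.24  0.47] wrist [ 0.53 -0.1   0.66]
15 150 0.3 [ 0.43  0.52 -0.67  1.41  0.14  1.51  0.81] wrist [ 0.62 -0.05  0.65]
25 170 0.3 [ 0.24  0.68 -0.73  1.2   0.19  1.77  0.95] wrist [0.7  0.05 0.63]
fail 45 190 [0.565, 0.132, 0.25]
fail 50 190 [0.565, 0.132, 0.25]
```

```bash
python3 seq.py .5155 -.30 .26 -15 90 6|head -6; python3 -m handwheel '[{"tx":0.15,"ty":0,"tz":-0.1,"wx":0,"wy":-0.9,"wz":0},{"tx":0.2,"ty":0,"tz":-0.1,"wx":0,"wy":-0.9,"wz":0},{"tx":0.3,"ty":0,"tz":-0.1,"wx":0,"wy":-0.9,"wz":0},{"tx":0.3,"ty":0,"tz":0,"wx":0,"wy":-0.9,"wz":0},{"tx":0.3,"ty":0,"tz":0,"wx":0,"wy":-0.9,"wz":0},{"tx":0.3,"ty":0,"tz":0,"wx":0,"wy":-0.9,"wz":0},{"tx":0.3,"ty":0,"tz":0,"wx":0,"wy":-0.9,"wz":0},{"tx":0,"ty":0,"tz":0,"wx":0,"wy":0,"wz":0}]' 0.85
python3 seq.py .5155 -.204 .12 -60 90 7
python3 - <<'E'
from h import *
ci=env.camera_info('wrist');im=save('wrist','w12.png');print(env.sense()['joint_pos'].round(2))
E
```

```text
t [ 0.31 -0.01  0.05] w [-0.   -1.03  0.01]
t [ 0.31 -0.01  0.02] w [-0.   -1.03  0.01]
t [ 0.31 -0.02 -0.02] w [-0.   -1.03  0.01]
t [ 0.31 -0.02 -0.06] w [-0.   -1.03  0.01]
t [ 0.3  -0.02 -0.1 ] w [-0.   -1.03  0.01]
t [ 0.28 -0.02 -0.13] w [-0.   -1.03  0.01]
clock: 36.65
eef_pos: [0.5192, -0.2978, 0.2507]
orientation: [0.694, 0.707, -0.098, 0.092]
ft_force: [0.0, 1.6, 0.0]
finger_gap: 0.0725
finger_force: 0.0
t [ 0.45 -0.    0.36] w [ 0.   -0.93  0.02]
t [ 0.48 -0.    0.31] w [ 0.   -0.93  0.02]
t [ 0.52 -0.01  0.25] w [ 0.   -0.93  0.02]
t [ 0.54 -0.01  0.19] w [ 0.   -0.93  0.02]
t [ 0.56 -0.01  0.13] w [ 0.   -0.93  0.02]
t [ 0.57 -0.01  0.07] w [ 0.   -0.93  0.02]
t [ 0.57 -0.01  0.01] w [ 0.   -0.93  0.02]
[ 0.46  0.4  -0.19  1.66  0.39  1.05  0.12]
```

View pics/w12.png

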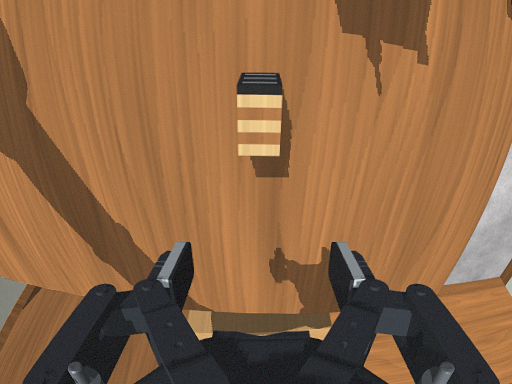

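The heel lies as intended, centred between the fingers, tread toward +y (rows 73–95), wood end at row 157.

```bash
python3 - <<'E'
from h import *
ci=env.camera_info('wrist')
for c in[(237,84),(283,84),(282,95),(281,157),(238,157)]: print(c,onz('wrist',c,.07,ci).round(4))
E
python3 -m handwheel '[{"tx":0.45,"ty":0,"tz":0.36,"wx":0,"wy":-0.93,"wz":0},{"tx":0.48,"ty":0,"tz":0.3,"wx":0,"wy":-0.93,"wz":0},{"tx":0.52,"ty":0,"tz":0.25,"wx":0,"wy":-0.93,"wz":0},{"tx":0.54,"ty":0,"tz":0.19,"wx":0,"wy":-0.93,"wz":0},{"tx":0.56,"ty":0,"tz":0.13,"wx":0,"wy":-0.93,"wz":0},{"tx":0.57,"ty":0,"tz":0.07,"wx":0,"wy":-0.93,"wz":0},{"tx":0.57,"ty":0,"tz":0,"wx":0,"wy":-0.93,"wz":0.1}]'
python3 -m handwheel '[{"tx":0,"ty":0,"tz":0,"wx":0,"wy":0,"wz":0},{"tx":0,"ty":0,"tz":0,"wx":0,"wy":0,"wz":0}]'
python3 seq.py .5155 -.204 .083 -60 90 3;python3 seq.py .5155 -.2908 .033 -60 90 4|tail -1
```

```text
(237, 84) [ 0.4912 -0.2541  0.07  ]
(283, 84) [ 0.5374 -0.2534  0.07  ]
(282, 95) [ 0.5368 -0.265   0.07  ]
(281, 157) [ 0.5387 -0.3363  0.07  ]
(238, 157) [ 0.4907 -0.3372  0.07  ]
clock: 37.28
eef_pos: [0.5152, -0.2171, 0.131]
orientation: [0.621, 0.616, -0.345, 0.341]
ft_force: [-0.4, 0.2, -1.4]
finger_gap: 0.0727
finger_force: 0.0
clock: 37.45
eef_pos: [0.5144, -0.2147, 0.1258]
orientation: [0.618, 0.62, -0.347, 0.336]
ft_force: [0.3, -0.5, 0.7]
finger_gap: 0.0728
finger_force: 0.0
t [0.35 0.01 0.11] w [-0.03 -0.11  0.03]
t [0.35 0.01 0.11] w [-0.03 -0.11  0.03]
t [0.35 0.01 0.11] w [-0.03 -0.11  0.03]
t [0.26 0.01 0.7 ] w [-0.02 -0.08  0.02]
```

```bash
python3 -m handwheel '[{"tx":0.35,"ty":0,"tz":0.1,"wx":-0.03,"wy":-0.11,"wz":0.03},{"tx":0.35,"ty":0,"tz":0.1,"wx":-0.03,"wy":-0.11,"wz":0.03},{"tx":0.35,"ty":0,"tz":0.1,"wx":0,"wy":-0.11,"wz":0},{"tx":0,"ty":0,"tz":0,"wx":0,"wy":0,"wz":0},{"tx":0,"ty":0,"tz":0,"wx":0,"wy":0,"wz":0}]';python3 seq.py .5152 -.292 .034 -60 90 4
```

```text
clock: 37.87
eef_pos: [0.5147, -0.2067, 0.0901]
orientation: [0.616, 0.609, -0.353, 0.354]
ft_force: [0.9, -1.5, 0.3]
finger_gap: 0.0724
finger_force: 0.0
t [0.04 0.01 0.64] w [-0.01 -0.   -0.02]
t [0.04 0.   0.64] w [-0.01 -0.   -0.02]
t [0.04 0.   0.64] w [-0.01 -0.   -0.02]
t [0.04 0.   0.64] w [-0.01 -0.   -0.02]
```

```bash
python3 -m handwheel '[{"tx":0.04,"ty":0,"tz":0.64,"wx":0,"wy":0,"wz":-0.02},{"tx":0.04,"ty":0,"tz":0.64,"wx":0,"wy":0,"wz":-0.02},{"tx":0.04,"ty":0,"tz":0.64,"wx":0,"wy":0,"wz":-0.02},{"tx":0.04,"ty":0,"tz":0.64,"wx":0,"wy":0,"wz":-0.02},{"tx":0,"ty":0,"tz":0,"wx":0,"wy":0,"wz":0},{"tx":0,"ty":0,"tz":0,"wx":0,"wy":0,"wz":0}]';python3 -m handwheel '[{"tx":0,"ty":0,"tz":0,"wx":0,"wy":0,"wz":0},{"tx":0,"ty":0,"tz":0,"wx":0,"wy":0,"wz":0},{"tx":0,"ty":0,"tz":0,"wx":0,"wy":0,"wz":0},{"tx":0,"ty":0,"tz":0,"wx":0,"wy":0,"wz":0},{"tx":0,"ty":0,"tz":0,"wx":0,"wy":0,"wz":0},{"tx":0,"ty":0,"tz":0,"wx":0,"wy":0,"wz":0}]' 0 80
```

```text
clock: 38.37
eef_pos: [0.514, -0.2932, 0.0341]
orientation: [0.613, 0.611, -0.355, 0.353]
ft_force: [0.9, 0.7, 0.5]
finger_gap: 0.0726
finger_force: 0.0
clock: 38.87
eef_pos: [0.5157, -0.2895, 0.0334]
orientation: [0.612, 0.613, -0.354, 0.354]
ft_force: [-0.5, 2.8, 7.4]
finger_gap: 0.0451
finger_force: 81.4
```

Gripped at 81 N. I'll lift and carry the heel toward the fixture while rotating.

```bash
python3 -m handwheel '[{"tx":-0.43,"ty":0,"tz":-0.25,"wx":0,"wy":0,"wz":0},{"tx":-0.86,"ty":0,"tz":-0.5,"wx":0,"wy":0,"wz":0},{"tx":-0.86,"ty":0,"tz":-0.5,"wx":0,"wy":0,"wz":0},{"tx":-0.86,"ty":0,"tz":-0.5,"wx":0,"wy":0.3,"wz":0},{"tx":-0.86,"ty":0,"tz":-0.5,"wx":0,"wy":0.7,"wz":0},{"tx":-0.8,"ty":0,"tz":-0.6,"wx":0,"wy":0.9,"wz":0},{"tx":-0.7,"ty":0,"tz":-0.7,"wx":0,"wy":0.9,"wz":0},{"tx":0,"ty":0,"tz":0,"wx":0,"wy":0.9,"wz":0}]';python3 seq.py .53 -.1 .32 0 120 10
```

```text
clock: 39.53
eef_pos: [0.5178, -0.288, 0.2792]
orientation: [0.671, 0.67, -0.223, 0.226]
ft_force: [0.2, -1.4, -3.2]
finger_gap: 0.0447
finger_force: 81.8
t [ 0.31  0.03 -0.36] w [-0.14  0.53 -0.42]
t [ 0.33  0.05 -0.34] w [-0.14  0.53 -0.42]
t [ 0.35  0.08 -0.32] w [-0.14  0.53 -0.42]
t [ 0.37  0.1  -0.3 ] w [-0.14  0.53 -0.42]
t [ 0.38  0.12 -0.27] w [-0.14  0.53 -0.42]
t [ 0.39  0.15 -0.24] w [-0.14  0.53 -0.42]
t [ 0.4   0.17 -0.22] w [-0.14  0.53 -0.42]
t [ 0.4   0.19 -0.19] w [-0.14  0.53 -0.42]
t [ 0.4   0.22 -0.16] w [-0.14  0.53 -0.42]
t [ 0.4   0.24 -0.13] w [-0.14  0.53 -0.42]
```

```bash
python3 -m handwheel '[{"tx":0.31,"ty":0.03,"tz":-0.36,"wx":-0.14,"wy":0.53,"wz":-0.42},{"tx":0.33,"ty":0.05,"tz":-0.34,"wx":-0.14,"wy":0.53,"wz":-0.42},{"tx":0.35,"ty":0.08,"tz":-0.32,"wx":-0.14,"wy":0.53,"wz":-0.42},{"tx":0.37,"ty":0.1,"tz":-0.3,"wx":-0.14,"wy":0.53,"wz":-0.42},{"tx":0.38,"ty":0.12,"tz":-0.27,"wx":-0.14,"wy":0.53,"wz":-0.42}]' >/dev/null
python3 -m handwheel '[{"tx":0.39,"ty":0.15,"tz":-0.24,"wx":-0.14,"wy":0.53,"wz":-0.42},{"tx":0.4,"ty":0.17,"tz":-0.22,"wx":-0.14,"wy":0.53,"wz":-0.42},{"tx":0.4,"ty":0.19,"tz":-0.19,"wx":-0.14,"wy":0.53,"wz":-0.42},{"tx":0.4,"ty":0.22,"tz":-0.16,"wx":-0.14,"wy":0.53,"wz":-0.42},{"tx":0.4,"ty":0.24,"tz":-0.13,"wx":-0.14,"wy":0.53,"wz":-0.42},{"tx":0,"ty":0,"tz":0,"wx":0,"wy":0,"wz":0}]'
python3 seq.py .567 .139 .25 30 190 14;python3 -c "
from h import *
print(env.sense()['joint_pos'].round(2))"
```

```text
clock: 40.45
eef_pos: [0.529, -0.0996, 0.3131]
orientation: [0.501, 0.865, 0.001, -0.004]
ft_force: [0.5, 0.3, -1.7]
finger_gap: 0.0452
finger_force: 82.0
t [0.33 0.27 0.11] w [ 0.19  0.27 -0.71]
t [0.31 0.3  0.12] w [ 0.19  0.27 -0.71]
t [0.28 0.33 0.12] w [ 0.19  0.27 -0.71]
t [0.24 0.35 0.12] w [ 0.19  0.27 -0.71]
t [0.21 0.38 0.12] w [ 0.19  0.27 -0.71]
t [0.17 0.39 0.12] w [ 0.19  0.27 -0.71]
t [0.13 0.41 0.11] w [ 0.19  0.27 -0.71]
t [0.09 0.42 0.11] w [ 0.19  0.27 -0.71]
t [0.05 0.43 0.1 ] w [ 0.19  0.27 -0.71]
t [0.01 0.44 0.09] w [ 0.19  0.27 -0.71]
t [-0.03  0.44  0.08] w [ 0.19  0.27 -0.71]
t [-0.07  0.44  0.07] w [ 0.19  0.27 -0.71]
t [-0.1   0.43  0.06] w [ 0.19  0.27 -0.71]
t [-0.14  0.42  0.04] w [ 0.19  0.27 -0.71]
[ 0.32  0.32 -0.25  1.58  0.08  1.26  0.58]
```

```bash
python3 -m handwheel '[{"tx":0.33,"ty":0.27,"tz":0.11,"wx":0.19,"wy":0.27,"wz":-0.71},{"tx":0.31,"ty":0.3,"tz":0.12,"wx":0.19,"wy":0.27,"wz":-0.71},{"tx":0.28,"ty":0.33,"tz":0.12,"wx":0.19,"wy":0.27,"wz":-0.71},{"tx":0.24,"ty":0.35,"tz":0.12,"wx":0.19,"wy":0.27,"wz":-0.71},{"tx":0.2,"ty":0.38,"tz":0.12,"wx":0.19,"wy":0.27,"wz":-0.71},{"tx":0.17,"ty":0.39,"tz":0.12,"wx":0.19,"wy":0.27,"wz":-0.71},{"tx":0.13,"ty":0.41,"tz":0.11,"wx":0.19,"wy":0.27,"wz":-0.71}]' >/dev/null
python3 -m handwheel '[{"tx":0.09,"ty":0.42,"tz":0.11,"wx":0.19,"wy":0.27,"wz":-0.71},{"tx":0.05,"ty":0.43,"tz":0.1,"wx":0.19,"wy":0.27,"wz":-0.71},{"tx":0,"ty":0.44,"tz":0.09,"wx":0.19,"wy":0.27,"wz":-0.71},{"tx":-0.03,"ty":0.44,"tz":0.08,"wx":0.19,"wy":0.27,"wz":-0.71},{"tx":-0.07,"ty":0.44,"tz":0.07,"wx":0.19,"wy":0.27,"wz":-0.71},{"tx":-0.1,"ty":0.43,"tz":0.06,"wx":0.19,"wy":0.27,"wz":-0.71},{"tx":-0.14,"ty":0.42,"tz":0.04,"wx":0.19,"wy":0.27,"wz":-0.71},{"tx":0,"ty":0,"tz":0,"wx":0,"wy":0,"wz":0}]'
python3 seq.py .567 .139 .1 30 190 6;python3 -c "
from h import *
print(env.sense()['joint_pos'].round(2))
a=save('scene','s13.png');b=save('side','d13.png')
cv2.imwrite('pics/m13.png',np.hstack([cv2.resize(a[80:240,230:400],(372,350)),cv2.resize(b[120:320,130:330],(350,350))])[:,:,::-1])"
```

```text
clock: 41.7
eef_pos: [0.5678, 0.1407, 0.245]
orientation: [-0.086, 0.961, -0.022, -0.262]
ft_force: [-1.1, 1.5, -2.1]
finger_gap: 0.0452
finger_force: 82.3
t [-0.3  -0.01  0.52] w [ 0.   -0.01  0.01]
t [-0.3  -0.01  0.52] w [ 0.   -0.01  0.01]
t [-0.3  -0.01  0.52] w [ 0.   -0.01  0.01]
t [-0.3  -0.01  0.52] w [ 0.   -0.01  0.01]
t [-0.3  -0.01  0.52] w [ 0.   -0.01  0.01]
t [-0.3  -0.01  0.52] w [ 0.   -0.01  0.01]
[-0.02  0.81 -0.56  1.08  0.22  1.85  1.22]
```

View pics/m13.png

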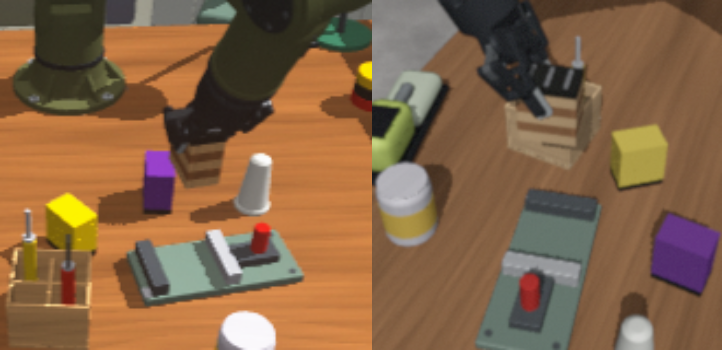

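The tread faces up (side crop 560,80), and the opened jaws are below. I'll lower the heel, aimed 5 mm off the fixed jaw.

```bash
python3 -m handwheel '[{"tx":-0.4,"ty":-0.05,"tz":0.7,"wx":0,"wy":0,"wz":0},{"tx":-0.4,"ty":-0.03,"tz":0.7,"wx":0,"wy":0,"wz":0},{"tx":-0.4,"ty":0,"tz":0.7,"wx":0,"wy":0,"wz":0},{"tx":-0.4,"ty":0,"tz":0.7,"wx":0,"wy":0,"wz":0},{"tx":0,"ty":0,"tz":0,"wx":0,"wy":0,"wz":0},{"tx":0,"ty":0,"tz":0,"wx":0,"wy":0,"wz":0}]'; python3 seq.py .565 .1386 .064 30 190 4
```

```text
clock: 42.3
eef_pos: [0.5678, 0.1311, 0.1192]
orientation: [-0.08, 0.962, -0.023, -0.261]
ft_force: [0.7, 0.4, -1.3]
finger_gap: 0.0455
finger_force: 82.2
t [-0.17  0.05  0.3 ] w [ 0.01 -0.01 -0.02]
t [-0.17  0.05  0.3 ] w [ 0.01 -0.01 -0.02]
t [-0.17  0.05  0.3 ] w [ 0.01 -0.01 -0.02]
t [-0.17  0.05  0.3 ] w [ 0.01 -0.01 -0.02]
```

```bash
python3 -m handwheel '[{"tx":0.03,"ty":0.2,"tz":0.02,"wx":0,"wy":0,"wz":-0.08},{"tx":-0.2,"ty":0,"tz":0.34,"wx":0,"wy":0,"wz":0},{"tx":-0.2,"ty":0,"tz":0.34,"wx":0,"wy":0,"wz":0},{"tx":0,"ty":0,"tz":0,"wx":0,"wy":0,"wz":0},{"tx":0,"ty":0,"tz":0,"wx":0,"wy":0,"wz":0}]'; python3 seq.py .565 .1386 .060 30 190 4
```

```text
clock: 42.72
eef_pos: [0.566, 0.1412, 0.0896]
orientation: [-0.086, 0.962, -0.02, -0.259]
ft_force: [0.5, -0.1, -1.7]
finger_gap: 0.0453
finger_force: 82.2
t [-0.09 -0.02  0.16] w [ 0.01 -0.01  0.01]
t [-0.09 -0.02  0.16] w [ 0.01 -0.01  0.01]
t [-0.09 -0.02  0.16] w [ 0.01 -0.01  0.01]
t [-0.09 -0.02  0.16] w [ 0.01 -0.01  0.01]
```

```bash
python3 -m handwheel '[{"tx":-0.09,"ty":-0.02,"tz":0.15,"wx":0,"wy":0,"wz":0},{"tx":-0.09,"ty":-0.02,"tz":0.15,"wx":0,"wy":0,"wz":0},{"tx":-0.09,"ty":-0.02,"tz":0.15,"wx":0,"wy":0,"wz":0},{"tx":-0.07,"ty":-0.01,"tz":0.12,"wx":0,"wy":0,"wz":0},{"tx":0,"ty":0,"tz":0,"wx":0,"wy":0,"wz":0},{"tx":0,"ty":0,"tz":0,"wx":0,"wy":0,"wz":0}]'; python3 seq.py .565 .1386 .057 30 190 1
python3 -m handwheel '[{"tx":-0.03,"ty":0,"tz":0.05,"wx":0,"wy":0,"wz":0},{"tx":0,"ty":0,"tz":0,"wx":0,"wy":0,"wz":0},{"tx":0,"ty":0,"tz":0,"wx":0,"wy":0,"wz":0}]'
```

```text
clock: 43.22
eef_pos: [0.566, 0.138, 0.0608]
orientation: [-0.086, 0.961, -0.02, -0.261]
ft_force: [-0.5, 0.4, -2.0]
finger_gap: 0.0453
finger_force: 82.2
t [-0.03  0.02  0.09] w [ 0.03 -0.04  0.04]
clock: 43.47
eef_pos: [0.5663, 0.1382, 0.059]
orientation: [-0.086, 0.962, -0.02, -0.26]
ft_force: [-1.0, -0.1, -1.1]
finger_gap: 0.0451
finger_force: 82.2
```

```bash
python3 -m handwheel '[{"tx":-0.03,"ty":0,"tz":0.05,"wx":0,"wy":0,"wz":0},{"tx":0,"ty":0,"tz":0,"wx":0,"wy":0,"wz":0},{"tx":0,"ty":0,"tz":0,"wx":0,"wy":0,"wz":0}]' | sed -n '2p;4p';python3 -m handwheel '[{"tx":-0.03,"ty":0,"tz":0.04,"wx":0,"wy":0,"wz":0},{"tx":0,"ty":0,"tz":0,"wx":0,"wy":0,"wz":0},{"tx":0,"ty":0,"tz":0,"wx":0,"wy":0,"wz":0}]'| sed -n '2p;4p'
```

```text
eef_pos: [0.5665, 0.1383, 0.0569]
ft_force: [0.0, -0.1, -0.4]
eef_pos: [0.5665, 0.1384, 0.0568]
ft_force: [-0.2, 0.6, 12.4]
```

Seated on the bed (12 N). I'll release, retreat, and go to the knob.

```bash
python3 -m handwheel '[{"tx":0,"ty":0,"tz":0,"wx":0,"wy":0,"wz":0},{"tx":0,"ty":0,"tz":0,"wx":0,"wy":0,"wz":0},{"tx":0,"ty":0,"tz":0,"wx":0,"wy":0,"wz":0},{"tx":0,"ty":0,"tz":0,"wx":0,"wy":0,"wz":0},{"tx":0,"ty":0,"tz":-0.5,"wx":0,"wy":0,"wz":0},{"tx":0,"ty":0,"tz":-0.9,"wx":0,"wy":0,"wz":0},{"tx":0,"ty":0,"tz":-0.9,"wx":0,"wy":0,"wz":0},{"tx":0,"ty":0,"tz":-0.9,"wx":0,"wy":0,"wz":0}]' 0.85
python3 -m handwheel '[{"tx":0.3,"ty":0,"tz":-0.7,"wx":0,"wy":-0.6,"wz":0},{"tx":0.3,"ty":0,"tz":-0.5,"wx":0,"wy":-0.8,"wz":0},{"tx":0.3,"ty":0.5,"tz":0,"wx":0,"wy":-0.8,"wz":0},{"tx":0.3,"ty":0.8,"tz":0,"wx":0,"wy":-0.8,"wz":0},{"tx":0.2,"ty":0.8,"tz":0,"wx":0,"wy":-0.8,"wz":0},{"tx":0,"ty":0.5,"tz":0,"wx":0,"wy":-0.5,"wz":0},{"tx":0,"ty":0,"tz":0,"wx":0,"wy":0,"wz":0}]' 0.7
python3 seq.py .5484 .265 .12 0 190 4
python3 - <<'E'
from h import *
ci=env.camera_info('wrist');save('wrist','w14.png')
print([(np.round(d['xy']).tolist(),round(d['p'],2),onz('wrist',d['xy'],.058,ci).round(4)) for d in env.landmark_of('jaw_knob','wrist')][:2])
E
```

```text
clock: 44.63
eef_pos: [0.6304, 0.1487, 0.1665]
orientation: [-0.086, 0.961, -0.02, -0.261]
ft_force: [1.1, 0.7, -0.2]
finger_gap: 0.0725
finger_force: 0.0
clock: 45.22
eef_pos: [0.5788, 0.2524, 0.2306]
orientation: [-0.093, 0.996, 0.004, -0.004]
ft_force: [-0.9, 1.3, 0.2]
finger_gap: 0.0596
finger_force: 0.0
t [0.17 0.11 0.69] w [ 0.02 -0.01  0.02]
t [0.17 0.11 0.69] w [ 0.02 -0.01  0.02]
t [0.17 0.11 0.69] w [ 0.02 -0.01  0.02]
t [0.17 0.11 0.69] w [ 0.02 -0.01  0.02]
[([276.0, 144.0], 0.66, array([0.5441, 0.2632, 0.058 ]))]
```

View pics/w14.png

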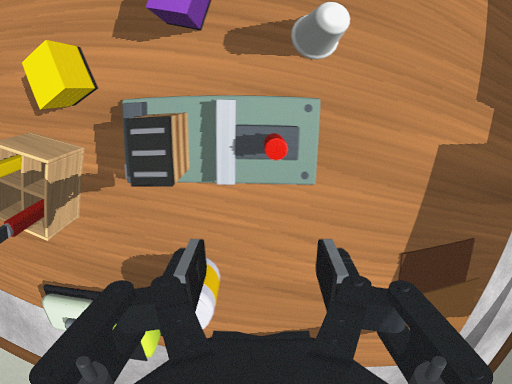

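The heel stands tread up on the bed (top face cols 125–174, rows 116–186), and the knob is at (276,147).

```bash
python3 - <<'E'
from h import *
ci=env.camera_info('wrist')
C=np.array([onz('wrist',c,.095,ci)[:2] for c in[(125,117),(174,115),(173,186),(131,186)]])
u=np.array([np.cos(.1745),np.sin(.1745)]);v=np.array([-u[1],u[0]]);o=np.array([.568,.1345])
print(((C-o)@np.array([u,v]).T).round(4),((C-o)@np.array([u,v]).T).mean(0))
B=np.array([onz('wrist',c,.015,ci)[:2] for c in[(321,98),(316,184),(123,99)]]); print('bed',((B-o)@np.array([u,v]).T).round(4))
E
python3 -m handwheel '[{"tx":0.5,"ty":0.2,"tz":0.5,"wx":0.02,"wy":0,"wz":0.04},{"tx":0.3,"ty":0.2,"tz":0.7,"wx":0.02,"wy":0,"wz":0.04},{"tx":0,"ty":0,"tz":0.8,"wx":0.02,"wy":0,"wz":0},{"tx":0,"ty":0,"tz":0.6,"wx":0.02,"wy":0,"wz":0},{"tx":0,"ty":0,"tz":0,"wx":0,"wy":0,"wz":0},{"tx":0,"ty":0,"tz":0,"wx":0,"wy":0,"wz":0}]'
python3 seq.py .5475 .265 .044 0 190 3
```

```text
[[-0.0351 -0.0262]
 [-0.0341  0.0256]
 [ 0.036   0.0205]
 [ 0.0359 -0.0261]] [ 0.00066899 -0.00154167]
bed [[-0.0509  0.1801]
 [ 0.0564  0.1782]
 [-0.0557 -0.0662]]
clock: 45.82
eef_pos: [0.5483, 0.2544, 0.123]
orientation: [-0.083, 0.997, -0.003, -0.008]
ft_force: [-0.6, 0.5, 0.2]
finger_gap: 0.0598
finger_force: 0.0
t [-0.02  0.09  0.66] w [-0.01 -0.04 -0.03]
t [-0.02  0.09  0.66] w [-0.01 -0.04 -0.03]
t [-0.01  0.09  0.66] w [-0.01 -0.04 -0.03]
```

Heel x offset ≈ 0.7 mm, so it is centred. I'll grip the knob and slide it back.

```bash
python3 -m handwheel '[{"tx":-0.02,"ty":0.27,"tz":0.2,"wx":0,"wy":-0.1,"wz":-0.06},{"tx":0,"ty":0,"tz":0.6,"wx":0,"wy":0,"wz":0},{"tx":0,"ty":0,"tz":0.6,"wx":0,"wy":0,"wz":0},{"tx":0,"ty":0,"tz":0.55,"wx":0,"wy":0,"wz":0},{"tx":0,"ty":0,"tz":0,"wx":0,"wy":0,"wz":0},{"tx":0,"ty":0,"tz":0,"wx":0,"wy":0,"wz":0}]'
python3 -m handwheel '[{"tx":0,"ty":0,"tz":0,"wx":0,"wy":0,"wz":0},{"tx":0,"ty":0,"tz":0,"wx":0,"wy":0,"wz":0},{"tx":0,"ty":0,"tz":0,"wx":0,"wy":0,"wz":0},{"tx":0,"ty":0,"tz":0,"wx":0,"wy":0,"wz":0},{"tx":0,"ty":0,"tz":0,"wx":0,"wy":0,"wz":0},{"tx":0,"ty":0,"tz":0,"wx":0,"wy":0,"wz":0}]' 0 80
```

```text
clock: 46.32
eef_pos: [0.5478, 0.2662, 0.0471]
orientation: [-0.087, 0.996, -0.002, 0.0]
ft_force: [-0.8, -0.2, 1.1]
finger_gap: 0.0599
finger_force: 0.0
clock: 46.82
eef_pos: [0.5485, 0.2647, 0.0486]
orientation: [-0.086, 0.996, -0.003, 0.002]
ft_force: [1.2, -6.3, 8.6]
finger_gap: 0.0217
finger_force: 78.0
```

```bash
python3 -m handwheel '[{"tx":0,"ty":-0.1,"tz":0,"wx":0,"wy":0,"wz":0},{"tx":0,"ty":-0.15,"tz":0,"wx":0,"wy":0,"wz":0},{"tx":0,"ty":-0.15,"tz":0,"wx":0,"wy":0,"wz":0},{"tx":0,"ty":-0.15,"tz":0,"wx":0,"wy":0,"wz":0},{"tx":0,"ty":-0.15,"tz":0,"wx":0,"wy":0,"wz":0},{"tx":0,"ty":-0.1,"tz":0,"wx":0,"wy":0,"wz":0},{"tx":0,"ty":0,"tz":0,"wx":0,"wy":0,"wz":0}]'
python3 -m handwheel '[{"tx":0,"ty":-0.05,"tz":0,"wx":0,"wy":0,"wz":0},{"tx":0,"ty":-0.05,"tz":0,"wx":0,"wy":0,"wz":0},{"tx":0,"ty":0,"tz":0,"wx":0,"wy":0,"wz":0}]'|sed -n '2p;4p'
python3 -m handwheel '[{"tx":0,"ty":-0.04,"tz":0,"wx":0,"wy":0,"wz":0},{"tx":0,"ty":-0.04,"tz":0,"wx":0,"wy":0,"wz":0},{"tx":0,"ty":0,"tz":0,"wx":0,"wy":0,"wz":0}]'|sed -n '2p;4p'
```

```text
clock: 47.4
eef_pos: [0.5531, 0.237, 0.0486]
orientation: [-0.087, 0.996, -0.0, 0.002]
ft_force: [-2.7, 3.2, 6.0]
finger_gap: 0.0218
finger_force: 78.8
eef_pos: [0.5536, 0.2338, 0.0486]
ft_force: [-2.5, 4.5, 5.9]
eef_pos: [0.5541, 0.2307, 0.0486]
ft_force: [-2.6, 5.7, 6.9]
```

```bash
for i in 1; do python3 -m handwheel '[{"tx":0,"ty":-0.04,"tz":0,"wx":0,"wy":0,"wz":0},{"tx":0,"ty":-0.04,"tz":0,"wx":0,"wy":0,"wz":0},{"tx":0,"ty":0,"tz":0,"wx":0,"wy":0,"wz":0}]'|sed -n '2p;4p'; done
python3 -m handwheel '[{"tx":0,"ty":-0.03,"tz":0,"wx":0,"wy":0,"wz":0},{"tx":0,"ty":-0.03,"tz":0,"wx":0,"wy":0,"wz":0},{"tx":0,"ty":0,"tz":0,"wx":0,"wy":0,"wz":0}]'|sed -n '2p;4p'
```

```text
eef_pos: [0.5546, 0.2277, 0.0486]
ft_force: [-1.7, 4.9, 6.5]
eef_pos: [0.5549, 0.2257, 0.0486]
ft_force: [-3.2, 5.6, 6.3]
```

```bash
python3 -m handwheel '[{"tx":0,"ty":-0.03,"tz":0,"wx":0,"wy":0,"wz":0},{"tx":0,"ty":0,"tz":0,"wx":0,"wy":0,"wz":0},{"tx":0,"ty":0,"tz":0,"wx":0,"wy":0,"wz":0}]'|sed -n '2p;4p'
python3 -m handwheel '[{"tx":0,"ty":-0.03,"tz":0,"wx":0,"wy":0,"wz":0},{"tx":0,"ty":0,"tz":0,"wx":0,"wy":0,"wz":0},{"tx":0,"ty":0,"tz":0,"wx":0,"wy":0,"wz":0}]'|sed -n '2p;4p'
```

```text
eef_pos: [0.5551, 0.2246, 0.0486]
ft_force: [-1.9, 5.2, 6.0]
eef_pos: [0.5553, 0.2235, 0.0486]
ft_force: [-2.0, 6.0, 6.1]
```

```bash
python3 -m handwheel '[{"tx":0,"ty":-0.03,"tz":0,"wx":0,"wy":0,"wz":0},{"tx":0,"ty":0,"tz":0,"wx":0,"wy":0,"wz":0},{"tx":0,"ty":0,"tz":0,"wx":0,"wy":0,"wz":0}]'|sed -n '2p;4p'
python3 -m handwheel '[{"tx":0,"ty":-0.03,"tz":0,"wx":0,"wy":0,"wz":0},{"tx":0,"ty":0,"tz":0,"wx":0,"wy":0,"wz":0},{"tx":0,"ty":0,"tz":0,"wx":0,"wy":0,"wz":0}]'|sed -n '2p;4p'
python3 -m handwheel '[{"tx":0,"ty":-0.03,"tz":0,"wx":0,"wy":0,"wz":0},{"tx":0,"ty":0,"tz":0,"wx":0,"wy":0,"wz":0},{"tx":0,"ty":0,"tz":0,"wx":0,"wy":0,"wz":0}]'|sed -n '2p;4p'
```

```text
eef_pos: [0.5555, 0.2223, 0.0486]
ft_force: [-2.2, 4.6, 5.6]
eef_pos: [0.5557, 0.2212, 0.0486]
ft_force: [-2.1, 6.5, 6.6]
eef_pos: [0.5557, 0.2212, 0.0486]
ft_force: [-2.7, 9.6, 4.7]
```

```bash
python3 -m handwheel '[{"tx":0,"ty":-0.05,"tz":0,"wx":0,"wy":0,"wz":0},{"tx":0,"ty":0,"tz":0,"wx":0,"wy":0,"wz":0},{"tx":0,"ty":0,"tz":0,"wx":0,"wy":0,"wz":0}]'|sed -n '2p;4p'
python3 -m handwheel '[{"tx":0,"ty":-0.05,"tz":0,"wx":0,"wy":0,"wz":0},{"tx":0,"ty":0,"tz":0,"wx":0,"wy":0,"wz":0},{"tx":0,"ty":0,"tz":0,"wx":0,"wy":0,"wz":0}]'|sed -n '2p;4p'
```

```text
eef_pos: [0.5556, 0.2212, 0.0486]
ft_force: [-3.9, 14.2, 2.6]
eef_pos: [0.5557, 0.2212, 0.0486]
ft_force: [-4.0, 17.6, 0.7]
```

The jaw is snug: force rose to 17.6 N with no further travel. I'll release, retreat straight up, and look.

```bash
python3 -m handwheel '[{"tx":0,"ty":0,"tz":0,"wx":0,"wy":0,"wz":0},{"tx":0,"ty":0,"tz":0,"wx":0,"wy":0,"wz":0},{"tx":0,"ty":0,"tz":0,"wx":0,"wy":0,"wz":0},{"tx":0,"ty":0,"tz":0,"wx":0,"wy":0,"wz":0},{"tx":0,"ty":0,"tz":-0.5,"wx":0,"wy":0,"wz":0},{"tx":0,"ty":0,"tz":-0.9,"wx":0,"wy":0,"wz":0},{"tx":0,"ty":0,"tz":-0.9,"wx":0,"wy":0,"wz":0},{"tx":0,"ty":0,"tz":-0.9,"wx":0,"wy":0,"wz":0}]' 0.65
python3 -m handwheel '[{"tx":0,"ty":0.3,"tz":-0.9,"wx":0,"wy":0,"wz":0},{"tx":0,"ty":0.3,"tz":-0.9,"wx":0,"wy":0,"wz":0},{"tx":0,"ty":0.3,"tz":-0.5,"wx":0,"wy":0,"wz":0},{"tx":0,"ty":0,"tz":0,"wx":0,"wy":0,"wz":0},{"tx":0,"ty":0,"tz":0,"wx":0,"wy":0,"wz":0}]'
python3 - <<'E'
from h import *
a=save('wrist','w15.png');b=save('side','d15.png')
cv2.imwrite('pics/m15.png',np.hstack([a[30:270,0:400],cv2.resize(b[110:310,130:330],(380,380))[:240] if 0 else cv2.resize(b[130:310,130:310],(240,240))])[:,:,::-1])
E
```

```text
clock: 50.82
eef_pos: [0.556, 0.2121, 0.1759]
orientation: [-0.087, 0.996, -0.002, -0.0]
ft_force: [1.4, -0.0, -0.5]
finger_gap: 0.0552
finger_force: 0.0
clock: 51.23
eef_pos: [0.5502, 0.2492, 0.2678]
orientation: [-0.087, 0.996, -0.002, 0.002]
ft_force: [0.2, -0.9, -0.1]
finger_gap: 0.0557
finger_force: 0.0
```

View pics/m15.png

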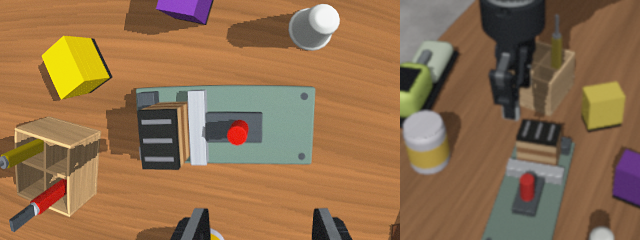

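The heel is clamped, tread up, between both jaws. The tin and cone are undisturbed and both tools are standing. One last numeric check of the knob against its original clamped pixels, then hand in.

Run:
```python
from h import *
def red(f,b):
    im=cv2.cvtColor(cv2.imread(f),cv2.COLOR_BGR2HSV); x0,y0,x1,y1=b
    m=cv2.inRange(im,(0,170,60),(6,255,255))[y0:y1,x0:x1]; v,u=np.nonzero(m); return u.mean()+x0,v.mean()+y0
b=(205,245,245,295)
print(red('pics/d0.png',b),red('pics/d13.png',b),red('pics/d15.png',b))
print(env.sense()['clock'])
env.sign_off()
```

```text
(np.float64(224.95705521472394), np.float64(270.159509202454)) (np.float64(219.76190476190476), np.float64(285.73214285714283)) (np.float64(225.03125), np.float64(269.9625))
51.3333
the job is handed in; nothing more can be done
```

I handed the job in at 51.3 s: the heel is tread up and clamped by the same two sides, with its jaw knob back within 0.2 pixel of its starting place. The rasp and awl (no brush was present) stand handle down in the holder, and the tin and cone were not touched.

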